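# Potatoes in the pan, onions kept, oatcakes stacked

### The job

Get supper going: first slide the casserole across the hob, without lifting it, from the small warming ring so that it sits centred on the large cooking ring. Then pick up the divided caddy, tip only its potato bay so that the potatoes land in the casserole while the onions stay in theirs, and set the caddy back upright on its cork mat the way it lay. Stack all the oatcakes there are flat and neatly centred on the round slate plate, and leave the other crockery where it stands.

Things in the scene. Friction and masses are not known exactly. Their poses are not given: they have to be found in the camera images.
- hob: black glass induction hob let flush into the worktop, 300 mm (its x) by 500 mm (its y), flat, its surface level with the worktop (about 1 mm); fixed; origin at its centre. Start by start it lies a little elsewhere.
- cook_zone: large cooking ring drawn on the hob, 200 mm across with four short outer dashes; origin at its centre, at worktop height. It is at either end of the hob, 230 mm from the small ring.
- warm_zone: small warming ring drawn on the hob, 140 mm across; origin at its centre. The casserole starts on it.
- pan: shallow plain steel casserole, loose, about 0.8 kg: 170 mm across at the rim (158 at the foot), 60 high, wall 5 mm, inner floor 6 mm up; two loop ears at its +y and -y sides (70 mm wide, reaching 114 mm from the axis, 41 to 53 mm high). Origin: centre of the underside, z up. The plain wall between the ears can be pinched from above
- mat: thin cork mat 110 mm (x) by 260 mm (y), flush (1.5 mm), fixed; origin at its centre; the caddy starts on it with its axes along the mat's, either bay either way
- caddy: wooden two-bay caddy, 0.3 kg, 80 (x) by 240 (y) mm, floor 6, sides 45 high (inner width 68). Board 12 thick, 80 wide, 135 high across its middle (y=0) parts the bays and is the handle: pinch its top, closing along y. No end walls: each bay ends (y=+-124) in an 18 degree ramp, 28 long, lip 15 high; potatoes roll out when tipped 20 to 45 degrees. Origin: underside centre, z up. Potatoes in one bay
- potato1: peeled potato, oblong, 56 mm long (its x axis) and 38 mm thick, 55 g, lies across one bay of the caddy; one or two are there; origin at its middle
- potato2: peeled potato, oblong, 56 mm long (its x axis) and 38 mm thick, 55 g, lies across one bay of the caddy; one or two are there; origin at its middle
- onion1: onion, squat and round with a nib on top, 45 mm across, 46 mm high, 50 g, in the other bay; one or two are there; origin: centre of its underside, its z through the nib
- onion2: onion, squat and round with a nib on top, 45 mm across, 46 mm high, 50 g, in the other bay; one or two are there; origin: centre of its underside, its z through the nib
- plate: round slate serving plate, flat, 150 mm across, 10 mm high, fixed; origin: centre of the underside, the flat top is 10 mm above it
- oatcake1: round flat oatcake, diameter 60 mm, 14 mm thick, 30 g, lying flat on the worktop; three to five are there; origin: centre of the underside
- oatcake2: round flat oatcake, diameter 60 mm, 14 mm thick, 30 g, lying flat on the worktop; three to five are there; origin: centre of the underside
- oatcake3: round flat oatcake, diameter 60 mm, 14 mm thick, 30 g, lying flat on the worktop; three to five are there; origin: centre of the underside
- oatcake4: round flat oatcake, diameter 60 mm, 14 mm thick, 30 g, lying flat on the worktop; three to five are there; origin: centre of the underside
- oatcake5: round flat oatcake, diameter 60 mm, 14 mm thick, 30 g, lying flat on the worktop; three to five are there; origin: centre of the underside
- jug: small stoneware jug, 66 mm across (its handle reaches 54 mm from the axis), 70 mm high; bystander, origin under its centre
- tumbler: glass tumbler, 68 mm across, 90 mm high; bystander, origin under its centre
- bowl: dark bowl, 110 mm across, 55 mm high; bystander, origin under its centre
- jar: squat glass jar with wooden cap, 64 mm across, 55 mm high; bystander, origin under its centre
There are look-alikes about, which are no part of the job. Leave any orange or yellow look-alike of the oatcake1 alone. What is shaped like the plate but pink is not meant.

How it is judged (in metres and radians):
On the way, in this order (a step that is already met when the one before it is completed fails the run):
1. the casserole stands centred on the large cooking ring (horizontal distance between pan and cook_zone below 0.025 m and height (world z) of pan below 0.004 m and angle between pan's own z axis and vertical below 0.05 rad and linear speed of pan below 0.02 m/s), for 0.2 s.
2. the caddy is tipped by the casserole with the onions in it (angle between caddy's own z axis and vertical above 0.2 rad and horizontal distance between caddy and pan below 0.28 m and x of onion1 in the frame of caddy between -0.04 and 0.04 m and y of onion1 in the frame of caddy between -0.125 and 0.125 m and z of onion1 in the frame of caddy between 0 and 0.05 m and x of onion2 in the frame of caddy between -0.04 and 0.04 m and y of onion2 in the frame of caddy between -0.125 and 0.125 m and z of onion2 in the frame of caddy between 0 and 0.05 m).
3. the potatoes are in the casserole, the onions still in the caddy (horizontal distance between each of potato1, potato2 and pan below 0.078 m and z of potato1 in the frame of pan between 0.01 and 0.065 m and z of potato2 in the frame of pan between 0.01 and 0.065 m and x of onion1 in the frame of caddy between -0.04 and 0.04 m and y of onion1 in the frame of caddy between -0.125 and 0.125 m and z of onion1 in the frame of caddy between 0 and 0.05 m and x of onion2 in the frame of caddy between -0.04 and 0.04 m and y of onion2 in the frame of caddy between -0.125 and 0.125 m and z of onion2 in the frame of caddy between 0 and 0.05 m), for 0.2 s.
At the end, for the whole second after the job is handed in: Casserole flat, within 25 mm of the large ring's centre, all potatoes in it; onions in the caddy; caddy upright within 45 mm and 20 degrees of its mat; every oatcake flat on the slate within 13 mm of its centre; all at rest (all of step 1 and all of step 3 and linear speed of each of potato1, potato2 below 0.05 m/s and horizontal distance between caddy and mat below 0.045 m and angle between caddy's own z axis and vertical below 0.05 rad and height (world z) of caddy below 0.006 m and angle between the y axis of caddy and the y axis of mat, either way round below 0.35 rad and linear speed of caddy below 0.03 m/s and horizontal distance between each of oatcake1, oatcake2, oatcake3, oatcake4, oatcake5 and plate below 0.013 m and height (world z) of each of oatcake1, oatcake2, oatcake3, oatcake4, oatcake5 above 0.007 m and angle between each of oatcake1, oatcake2, oatcake3, oatcake4, oatcake5's own z axis and vertical below 0.1 rad and linear speed of each of oatcake1, oatcake2, oatcake3, oatcake4, oatcake5 below 0.02 m/s); the robot touches nothing.
It fails at once if the casserole is lifted or tipped (height (world z) of pan above 0.015 m or angle between pan's own z axis and vertical above 0.2 rad).
It fails at once if an onion leaves the caddy (distance between any of onion1, onion2 and caddy above 0.17 m).
It fails at once if a bystander is knocked over or pushed away ((distance of jug from where it was at the start of the episode above 0.04 m or angle between jug's own z axis and vertical above 0.5 rad) or (distance of tumbler from where it was at the start of the episode above 0.04 m or angle between tumbler's own z axis and vertical above 0.5 rad) or (distance of bowl from where it was at the start of the episode above 0.04 m or angle between bowl's own z axis and vertical above 0.5 rad) or (distance of jar from where it was at the start of the episode above 0.04 m or angle between jar's own z axis and vertical above 0.5 rad)).
Of oatcake1, oatcake2, oatcake3, oatcake4, oatcake5 only 3 to 5 are there at a start; the rules pass over those that are not, and their reading is None.
Of potato1, potato2 only 1 to 2 are there at a start; the rules pass over those that are not, and their reading is None.
Of onion1, onion2 only 1 to 2 are there at a start; the rules pass over those that are not, and their reading is None.
At some moment in a run one of pan, oatcake1, oatcake2, oatcake3, oatcake4, oatcake5 may be knocked a few centimetres aside while the robot is not near it.
It also fails if it takes over 210 s, if anything falls off the work surface, if the arm or the gripper's body presses on something with over 40 N, if the wrist force passes 120 N, or if a joint passes its speed limit or range.

### The arm

A 7-joint arm with a two-finger parallel gripper is mounted at the origin on the work surface. World frame = base frame: x ahead of the robot, y to its left, z up, the work surface at z = 0. Lengths are in mm, angles in rad, forces in N, time in s.
With the tool pointing down it reaches from about 350 to 900 mm from the base axis. Payload 19.9 kg.
Tool frame: the origin (TCP) lies at the very end of the fingers, on their centre line; the grasp point (between the pads) lies 19 mm behind it; z points along the fingers, y is the line along which they close (so a half turn about z gives the same grasp; the last joint's range is limited). The gripper opens to 85 mm and grips with 20 to 120 N. Pads are 22 mm wide; open, the fingers measure 114 mm over their backs; the gripper's body (76 mm by 85 mm) begins 54 mm behind the grasp point. The pads swing forward as they close: fully open they stand 13 mm farther back than shut.
Start: joints at [-1.359, 0.417, -0.01, 1.614, 0.005, 1.111, -0.053], TCP at [156.918, 604.961, 231.26] pointing down, gripper open.
Joint ranges: [-2.81, 2.81], [-0.39, 2.02], [-1.27, 1.25], [0.06, 2.57], [-1.19, 4.33], [0.19, 2], [-2.82, 2.82]. Speed limits (rad/s): [1.89, 1.89, 2.39, 2.39, 3.01, 3.01, 3.01].

### API

Orientations are given as a 3x3 rotation matrix whose columns are the frame's x, y, z axes.
In Python, from rig import sensors, optics, job gives the robot as it stands.
- The arm moves only by the tool servo_tool, never from a script. Its argument "commands" is text: rows parted by semicolons, each of 6 numbers parted by spaces: the shift along the tool's x, y, z in cm, then the turn, a rotation vector about the tool's x, y, z in degrees. In form: tx ty tz ax ay az; .... A call has 1 to 5 rows; each row shifts and turns the commanded pose from where the row before left it, along the tool's axes as they then stand; what a row does not reach is not made up. A row lasts 1/10 s, in which the tool goes at most 50 mm and 8.59 degrees, less where a joint would pass 70% of its speed; a pose out of reach is approached as far as the arm can. A call is refused whole if a number of a shift passes 5 or a number of a turn 8.59, either way. A call with a gripper value outside its range is refused whole. "grip" is the finger opening in cm, from 0 to 8.54, set as the call begins (left out, the last holds). The fingers move at their own pace and stop on an object; "force" is the grip in N (left out, the last holds). Time passes only in rows, so rows that do not move let the fingers close. It gives the time, the measured TCP pose, the force, the opening and the grip force at its end, in the units of the state.
- sensors.read_state(): the state, without advancing time (a new reading comes with each control period).
- optics.camera(name): name is "scene" or "side" or "wrist"; returns a dict with "image" (480x640x3 uint8, red, green, blue), "fovy" (degrees; the focal length in pixels is half the picture's height over the tangent of half this angle, whatever the lens; pixels are square), "cx", "cy" (the principal point, pixels), "rvec" (rotation vector, rad) and "tvec" (3), from world to camera coordinates, as OpenCV has them. Camera axes: x right, y down, z forward; pixel columns grow to the right and rows downward; lengths in mm; the calibration is good to about 2 mm. A picture is of the moment at which its call begins. There is no depth.
- job.sign_off(): hands the job in; it is judged then, once.
The state is a dict: "time": time; "qpos": joint angles; "dq": joint speeds; "effort": joint torques, N m; "position": TCP position; "tcp_rot": TCP orientation; "contact_force": force on the tool from outside, world axes, zero at the start; "ft_torque": the same for the moment, N m; "gripper_width": finger opening in mm; "finger_force": force on a finger pad.
Only numpy, scipy, OpenCV 4.12 (cv2) and the standard library are available. Lean on these libraries where they do the work, as an engineer would, in place of code of your own. Each camera call takes 0.05 s, during which the arm holds its last target. There are 200 camera calls.

## Working session

There is one attempt and no reset: what is moved stays moved. The work goes in short steps, Python scripts to look and compute and a tool call to move; the robot and the scene stay as the last step left them, time stands still between calls to the robot, and variables do not carry over. Pictures are saved under pics/ and viewed, at most 14 in all, crops included, and the job is handed in when it is done.

Besides the shell and the picture viewer there is one more tool, called after "Call:" as name(argument=value, ...) on one line, values as JSON. servo_tool: Moves the arm, as the interface text tells. Its arguments: {"type":"object","properties":{"commands":{"type":"string"},"grip":{"type":"number"},"force":{"type":"number"}},"required":["commands"]}

```bash
mkdir -p pics; cat > h.py <<'E'
import numpy as np, cv2
from rig import sensors, optics, job
def snap(name, fn):
    c=optics.camera(name); cv2.imwrite('pics/'+fn+'.png', c['image'][:,:,::-1])
    np.savez('pics/'+fn+'.npz', **{k:np.array(v) for k,v in c.items()}); return c
def load(fn): return dict(np.load('pics/'+fn+'.npz'))
def K(c):
    f=240/np.tan(np.radians(float(c['fovy']))/2); return np.array([[f,0,float(c['cx'])],[0,f,float(c['cy'])],[0,0,1]])
def w(c,u,v,z=0):
    R=cv2.Rodrigues(np.array(c['rvec'],float).ravel())[0]; t=np.array(c['tvec'],float).ravel()
    o=-R.T@t; d=R.T@np.linalg.inv(K(c))@[u,v,1]; return (o+d*(z-o[2])/d[2]).round(1)
def p(c,X):
    return cv2.projectPoints(np.array(X,float).reshape(-1,1,3),np.array(c['rvec'],float).ravel(),np.array(c['tvec'],float).ravel(),K(c),None)[0].reshape(-1,2).round(1)
def st():
    s=sensors.read_state(); print(s['time'],np.round(s['position'],1),np.round(s['tcp_rot'],3).tolist(),np.round(s['qpos'],2),s['gripper_width'],s['finger_force'],np.round(s['contact_force'],1)); return s
E
python3 - <<'E'
from h import *
st()
for n in ['scene','side','wrist']:
    c=snap(n,n+'0'); R=cv2.Rodrigues(np.array(c['rvec'],float).ravel())[0]; print(n,-R.T@np.array(c['tvec']).ravel(),c['fovy'],c['cx'],c['cy'])
E
```

```text
0.0 [156.8 604.7 230.7] [[-0.968, 0.251, -0.0], [0.251, 0.968, -0.001], [-0.0, -0.001, -1.0]] [-1.36  0.42 -0.01  1.61  0.    1.11 -0.05] 85.68517140667038 0.0 [-0.1  0.2 -0.2]
scene [1167.54289712  759.26955631  860.44089047] 54.911205704913286 319.2093169984424 240.50375197178653
side [ 162.06435889 -818.52633843  921.0168869 ] 46.2376038238526 320.9703456182742 237.71129312774778
wrist [ 76.15996962 626.86931539 372.96681483] 63.55908068986757 320.2935317410944 232.3484814615583
```

View pics/scene0.png

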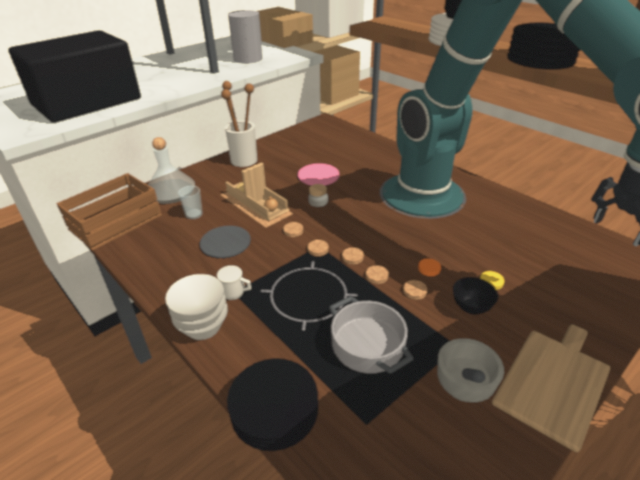

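View pics/side0.png

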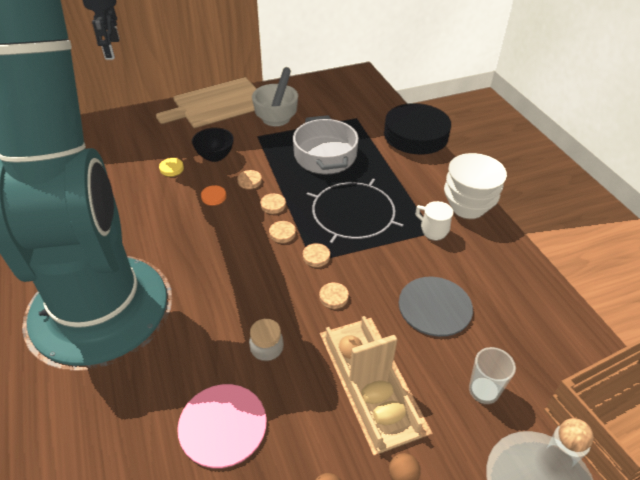

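The scene shows five oatcakes in a line: side px (334,295), (316,255), (282,232), (273,204), (250,180). The orange disc (214,196), yellow disc (171,167) and pink plate (222,425) are look-alikes. The slate is at (435,305), and the large ring at (353,210). The pan sits on the small ring at (326,150). In the caddy, the two potatoes are at the near end and one onion (perhaps two) is at the far end.

```bash
python3 - <<'E'
from h import *
s=load('side0'); c=load('scene0')
def show(n,pts,z): print(n,[w(s,*q,z)[:2].tolist() for q in pts])
show('oat side',[(334,293),(316,252),(282,230),(273,202),(250,178)],14)
print('oat scene',[w(c,*q,14)[:2].tolist() for q in [(293,229),(318,247),(352,255),(377,273),(415,289)]])
print('plate',w(s,435,305,10),w(c,225,241,10))
print('ring',w(s,354,210,0),w(c,309,294,0))
print('pan rim',w(s,326,141,60),w(c,369,328,60))
for n,cc in(('side0',s),('scene0',c)):
    im=cv2.imread(f'pics/{n}.png')
    if n=='side0': cv2.imwrite('pics/cs.png',cv2.resize(im[310:460,230:460],None,fx=3.4,fy=3.4,interpolation=3)); cv2.imwrite('pics/hs.png',cv2.resize(im[100:270,230:470],None,fx=3.3,fy=3.3,interpolation=3))
E
```

```text
oat side [[462.1, -144.2], [468.4, -22.3], [419.8, 70.0], [429.8, 169.4], [403.0, 276.6]]
oat scene [[465.2, -135.4], [469.4, -17.9], [424.2, 75.8], [430.1, 175.4], [405.2, 284.8]]
plate [ 645. -243.   10.] [ 647.  -235.2   10. ]
ring [609.   88.5   0. ] [607.9  96.9   0. ]
pan rim [617.4 298.3  60. ] [621.2 317.1  60. ]
```

View pics/cs.png

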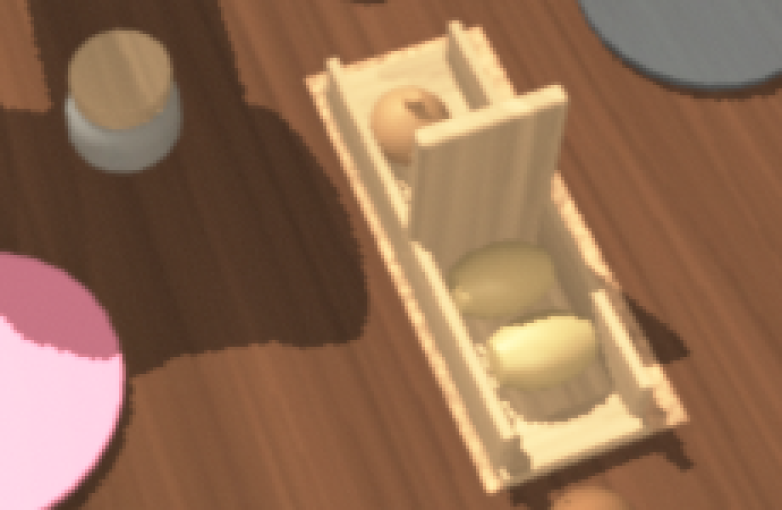

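View pics/hs.png

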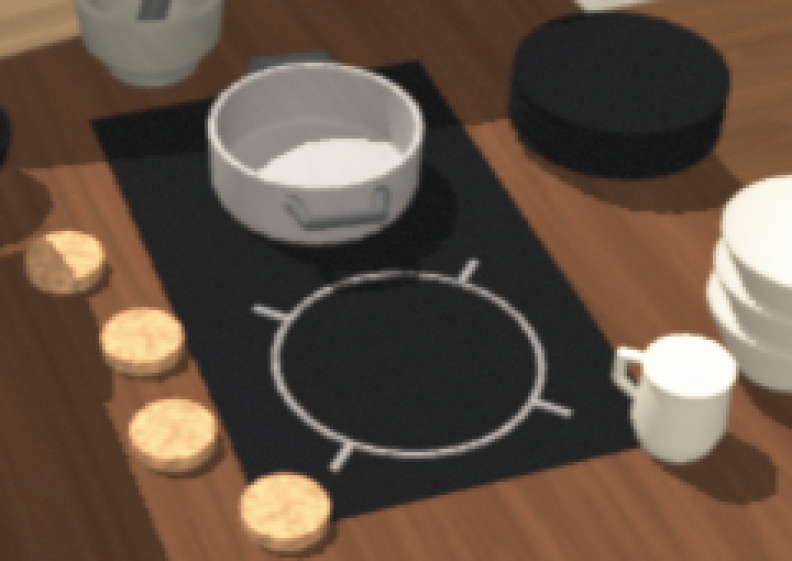

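```bash
cat >> h.py <<'E'
from scipy.optimize import least_squares
def circ(c,ext,r,z,x0,z2=None):
    """circle centre whose projected extents (l,r,t,b) fit; z2: bottom circle of a cylinder"""
    a=np.linspace(0,2*np.pi,180)
    def f(q):
        P=np.vstack([np.c_[q[0]+r*np.cos(a),q[1]+r*np.sin(a),np.full(180,zz)] for zz in ([z] if z2 is None else [z,z2])])
        R=cv2.Rodrigues(np.array(c['rvec'],float).ravel())[0]
        X=(K(c)@(R@P.T+np.array(c['tvec'],float).reshape(3,1))); u=X[0]/X[2];v=X[1]/X[2]
        return np.array([u.min(),u.max(),v.min(),v.max()])-ext
    s=least_squares(f,x0); return s.x.round(1),s.fun.round(1)
E
python3 - <<'E'
from h import *
s=load('side0'); c=load('scene0')
H=lambda l,r,t,b:np.array([230+l/3.3,230+r/3.3,100+t/3.3,100+b/3.3])
print('ring',circ(s,H(271,546,270,457),100,0,[608,92]))
print('rim',circ(s,H(208,424,63,188),85,60,[619,308]))
for n,e in dict(o2=(240,332,473,554),o3=(127,219,399,474),o4=(100,187,307,377),o5=(24,107,231,296)).items(): print(n,circ(s,H(*e),30,14,[450,50],0))
print('jug',circ(s,H(632,736,335,462),33,70,[690,0],0))
# caddy
C=lambda u,v,z:w(s,230+u/3.4,310+v/3.4,z)[:2]
m=np.array([C(*q,1.5) for q in [(307,78),(478,27),(688,420),(491,491)]]);print('mat',m.tolist(),m.mean(0))
print('board top',[C(*q,136).tolist() for q in [(415,135),(412,130),(565,88),(566,97)]])
# blob extents for oat1, slate in side via colour
im=s['image'].astype(int)
hsv=cv2.cvtColor(s['image'],cv2.COLOR_RGB2HSV)
print('slate px',im[305,435],'oat px',im[293,334],im[252,316])
E
```

```text
ring (array([610.1,  92.7]), array([ 0.5, -0.5,  0.6, -0.4]))
rim (array([622.8, 314. ]), array([ 0.2, -0.2, -0.1,  0.1]))
o2 (array([468.4, -26.5]), array([ 0.4, -0.4,  0.2, -0.2]))
o3 (array([420.6,  69.7]), array([ 0.8, -0.8,  0.1, -0. ]))
o4 (array([431.4, 171.2]), array([ 0.7, -0.7,  0.2, -0.2]))
o5 (array([402.7, 278.4]), array([ 0.5, -0.5,  0.2, -0.2]))
jug (array([756. , -45.6]), array([-1.2,  1.1, -1.8,  1.6]))
mat [[403.0, -219.0], [511.1, -220.8], [508.2, -480.9], [399.8, -478.7]] [ 455.525 -349.85 ]
board top [[404.7, -356.1], [404.4, -352.9], [484.8, -357.2], [482.9, -362.1]]
slate px [123 123 121] oat px [243 195 139] [245 201 143]
```

Call:
servo_tool(commands="0 0 0 0 0 8.4; 0 0 0 0 0 8.4; 0 0 0 0 0 8.4; 0 0 0 0 0 8.4; 0 0 0 0 0 8.4", grip=4, force=40)

```text
time: 0.65
position: [156.9, 604.8, 231.0]
tcp_rot: [[-0.546, 0.838, -0.0], [0.838, 0.546, -0.001], [-0.0, -0.0, -1.0]]
contact_force: [-0.1, 0.5, 0.1]
gripper_width: 40.1
finger_force: 0.0
```

Call:
servo_tool(commands="0 0 0 0 0 8.4; 0 0 0 0 0 8.4; 0 0 0 0 0 8.4; 0 0 0 0 0 8.26; 0 0 0 0 0 0")

```text
time: 1.15
position: [156.7, 604.9, 231.0]
tcp_rot: [[0.003, 1.0, 0.0], [1.0, -0.003, -0.001], [-0.001, 0.0, -1.0]]
contact_force: [-0.0, -0.5, -0.3]
gripper_width: 39.9
finger_force: 0.0
```

Call:
servo_tool(commands="-2.4 3.2 0 0 0 0; -2.4 3.2 0 0 0 0; -2.4 3.2 0 0 0 0; -2.4 3.2 0 0 0 0; -2.4 3.2 0 0 0 0")

```text
time: 1.65
position: [318.0, 483.8, 231.3]
tcp_rot: [[-0.005, 1.0, -0.0], [1.0, 0.005, -0.0], [-0.0, -0.0, -1.0]]
contact_force: [0.8, 1.0, 0.1]
gripper_width: 40.1
finger_force: 0.0
```

Call:
servo_tool(commands="-2.4 3.2 0.7 0 0 0; -2.4 3.2 0.7 0 0 0; -2.4 3.2 0.7 0 0 0; -2.4 3.2 0.7 0 0 0; -2.4 3.2 0.7 0 0 0")

```text
time: 2.15
position: [478.0, 363.8, 196.0]
tcp_rot: [[-0.005, 1.0, -0.0], [1.0, 0.005, -0.0], [-0.0, -0.0, -1.0]]
contact_force: [0.5, 0.5, -0.3]
gripper_width: 39.7
finger_force: 0.0
```

Call:
servo_tool(commands="-2.4 3.2 0.7 0 0 0; -2.4 3.1 0.7 0 0 0; 0 0 0 0 0 0;0 0 0 0 0 0")

```text
time: 2.55
position: [540.3, 316.1, 181.8]
tcp_rot: [[-0.002, 1.0, -0.001], [1.0, 0.002, -0.001], [-0.001, -0.001, -1.0]]
contact_force: [-0.4, 0.7, 0.1]
gripper_width: 40.1
finger_force: 0.0
```

```bash
python3 - <<'E'
from h import *
st(); c=snap('wrist','w1'); print(p(c,[[622.8,314,60],[610,92.7,0],[540,314,60],[402.7,278,14]]))
R=cv2.Rodrigues(np.array(c['rvec'],float).ravel())[0]; print(-R.T@np.array(c['tvec']).ravel(),R)
E
```

```text
2.55 [540.3 316.1 181.8] [[-0.002, 1.0, -0.001], [1.0, 0.002, -0.001], [-0.001, -0.001, -1.0]] [-0.86  0.49  0.39  1.67 -0.21  1.02 -0.41] 40.08966001204199 0.0 [-0.4  0.7  0.1]
[[433.1 227.1]
 [384.8 408.6]
 [317.8 226.9]
 [158.6 249.5]]
[541.57836366 401.77124774 324.00775077] [[ 9.99998862e-01  1.49343506e-03  2.13002104e-04]
 [ 1.34038456e-03 -9.44408177e-01  3.28772563e-01]
 [ 6.92161401e-04 -3.28771903e-01 -9.44409104e-01]]
```

View pics/w1.png

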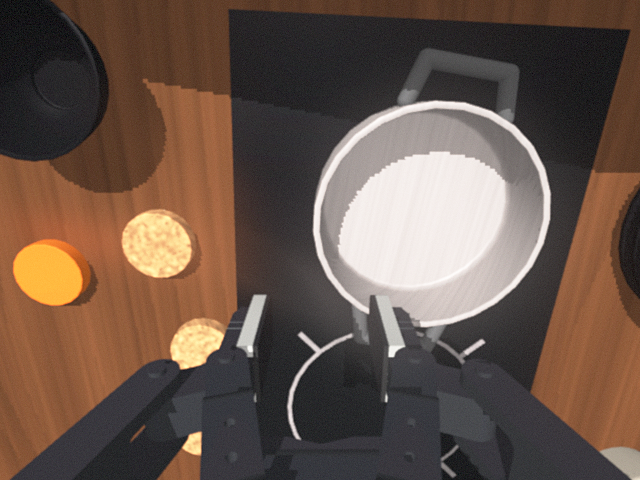

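```bash
python3 - <<'E'
from h import *
c=load('w1')
print('rim',circ(c,np.array([313.5,551,101,328]),85,60,[622,314]))
print('o5',circ(c,np.array([121,196,208,279]),30,14,[402,280]))
print([w(c,*q,0) for q in [(230,10),(630,30),(238,290)]])
print('ears',[w(c,*q,53) for q in [(427,52),(517,68)]])
E
```

```text
rim (array([621.3, 314.8]), array([-0.8,  0.8, -0. ,  0.3]))
o5 (array([403.4, 282.9]), array([ 2.1, -2.1,  2.5, -3. ]))
[array([474.9, 462.7,   0. ]), array([773.7, 449.9,   0. ]), array([465. , 231.9,   0. ])]
ears [array([609.6, 429.3,  53. ]), array([668.6, 419.9,  53. ])]
```

Call:
servo_tool(commands="-0.13 -0.15 4 0 0 0; 0 0 4 0 0 0; 0 0 4 0 0 0; 0 0 2.5 0 0 0; 0 0 0.8 0 0 0")

```text
time: 3.1
position: [536.3, 316.2, 26.9]
tcp_rot: [[-0.004, 1.0, -0.003], [1.0, 0.004, -0.002], [-0.002, -0.003, -1.0]]
contact_force: [-0.0, -0.6, 0.4]
gripper_width: 40.0
finger_force: 0.0
```

Call:
servo_tool(commands="0 0 0 0 0 0;0 0 0 0 0 0;0 0 0 0 0 0;0 0 0 0 0 0;0 0 0 0 0 0", grip=0, force=60)

```text
time: 3.6
position: [540.0, 315.3, 31.2]
tcp_rot: [[0.001, 1.0, 0.003], [1.0, -0.001, 0.001], [0.001, 0.003, -1.0]]
contact_force: [0.1, -5.4, 5.0]
gripper_width: 5.6
finger_force: 57.2
```

Call:
servo_tool(commands="-1 -0.06 0 0 0 0;-2 -0.12 0 0 0 0;-2 -0.12 0 0 0 0;-2 -0.12 0 0 0 0;-2 -0.12 0 0 0 0")

```text
time: 4.1
position: [533.9, 226.5, 30.9]
tcp_rot: [[-0.003, 1.0, 0.003], [1.0, 0.003, 0.003], [0.003, 0.003, -1.0]]
contact_force: [1.4, 6.5, 5.5]
gripper_width: 4.8
finger_force: 72.8
```

Call:
servo_tool(commands="-2 -0.12 0 0 0 0;-2 -0.12 0 0 0 0;-2 -0.12 0 0 0 0;-2 -0.12 0 0 0 0;-2 -0.12 0 0 0 0")

```text
time: 4.6
position: [528.1, 126.3, 30.9]
tcp_rot: [[-0.003, 1.0, 0.004], [1.0, 0.003, 0.002], [0.002, 0.004, -1.0]]
contact_force: [0.4, 7.1, 7.2]
gripper_width: 4.5
finger_force: 71.7
```

Call:
servo_tool(commands="-1.5 -0.08 0 0 0 0;-1 -0.06 0 0 0 0;-0.5 0 0 0 0 0;0 0 0 0 0 0;0 0 0 0 0 0")

```text
time: 5.1
position: [526.7, 95.9, 30.9]
tcp_rot: [[-0.001, 1.0, 0.003], [1.0, 0.001, 0.001], [0.001, 0.003, -1.0]]
contact_force: [-2.0, 1.3, 10.0]
gripper_width: 5.0
finger_force: 69.5
```

```bash
python3 - <<'E'
from h import *
st(); c=snap('side','s2'); cv2.imwrite('pics/s2c.png',cv2.resize(cv2.imread('pics/s2.png')[100:270,230:470],None,fx=3.3,fy=3.3,interpolation=3))
E
```

```text
5.1 [526.7  95.9  30.9] [[-0.001, 1.0, 0.003], [1.0, 0.001, 0.001], [0.001, 0.003, -1.0]] [-0.49  0.56  0.32  1.98 -0.29  0.63  0.01] 4.956534097313011 69.54477513441816 [-2.   1.3 10. ]
```

View pics/s2c.png

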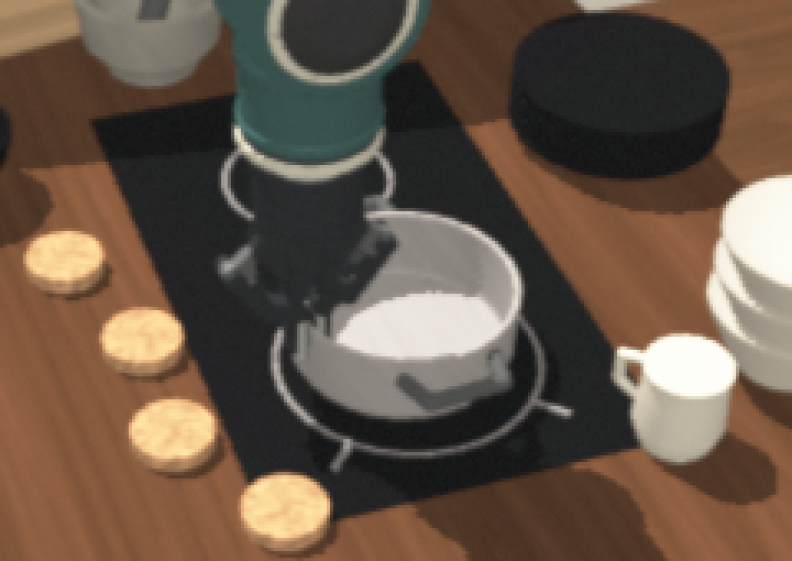

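```bash
python3 - <<'E'
from h import *
c=load('s2'); a=np.linspace(0,6.28,200)
for q in [(609,94),(607,112),(605,104)]:
    P=p(c,np.c_[q[0]+85*np.cos(a),q[1]+85*np.sin(a),0*a+60]); F=p(c,np.c_[q[0]+79*np.cos(a),q[1]+79*np.sin(a),0*a])
    print(q,(P.max(0)-[230,100])*3.3,(P.min(0)-[230,100])*3.3,'foot',(F.max(0)-[230,100])*3.3)
E
```

```text
(609, 94) [529.98 377.19] [291.39 222.09] foot [513.81 433.62]
(607, 112) [516.45 361.02] [280.17 208.56] foot [500.61 417.78]
(605, 104) [518.76 369.27] [281.49 215.49] foot [502.92 425.7 ]
```

Call:
servo_tool(commands="-0.8 0.05 0 0 0 0;-1 0 0 0 0 0;-0.4 0 0 0 0 0;0 0 0 0 0 0;0 0 0 0 0 0")

```text
time: 5.65
position: [527.3, 74.1, 30.9]
tcp_rot: [[-0.001, 1.0, 0.003], [1.0, 0.001, 0.001], [0.001, 0.003, -1.0]]
contact_force: [-1.2, 2.8, 9.8]
gripper_width: 4.5
finger_force: 70.0
```

Call:
servo_tool(commands="0 0 0 0 0 0;0 0 0 0 0 0;0 0 -0.1 0 0 0;0 0 -2 0 0 0;0 0 -4 0 0 0", grip=4)

```text
time: 6.15
position: [524.3, 73.1, 89.0]
tcp_rot: [[0.0, 1.0, -0.005], [1.0, -0.0, -0.002], [-0.002, -0.005, -1.0]]
contact_force: [0.1, -0.2, 0.9]
gripper_width: 40.2
finger_force: 0.0
```

Call:
servo_tool(commands="0 0 -4 0 0 0;0 0 -4 0 0 0;0 -4 -2 0 0 0;0 -4 0 0 0 0;0 -2 0 0 0 0", grip=8.5)

```text
time: 6.65
position: [423.5, 73.5, 190.6]
tcp_rot: [[-0.0, 1.0, -0.0], [1.0, 0.0, 0.001], [0.001, -0.0, -1.0]]
contact_force: [0.9, -0.7, -0.6]
gripper_width: 85.2
finger_force: 0.0
```

```bash
python3 - <<'E'
from h import *
st(); c=snap('side','s3');snap('wrist','w3'); cv2.imwrite('pics/s3c.png',cv2.resize(cv2.imread('pics/s3.png')[100:270,230:470],None,fx=3.3,fy=3.3,interpolation=3))
E
```

```text
6.65 [423.5  73.5 190.6] [[-0.0, 1.0, -0.0], [1.0, 0.0, 0.001], [0.001, -0.0, -1.0]] [-0.63  0.12  0.42  2.13 -0.06  0.91 -0.18] 85.20999420618081 0.0 [ 0.9 -0.7 -0.6]
```

View pics/s3c.png

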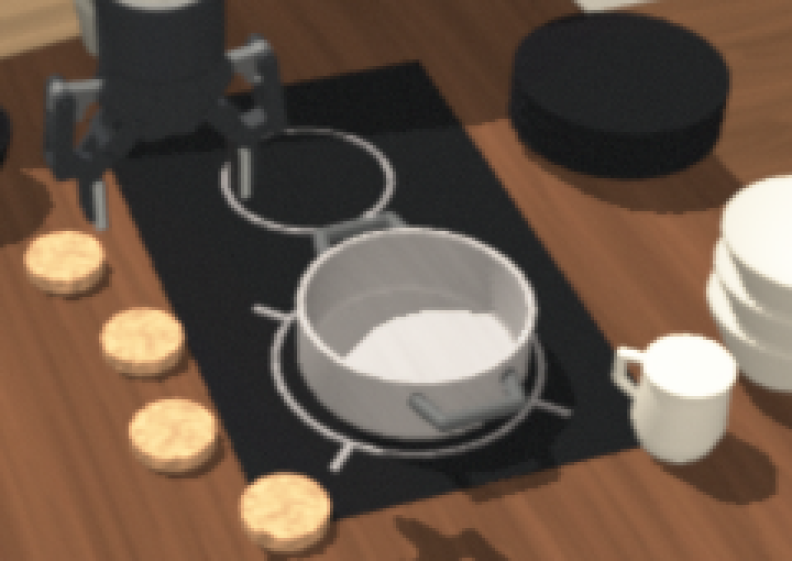

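```bash
python3 - <<'E'
from h import *
s=load('s3')
H=lambda l,r,t,b:np.array([230+l/3.3,230+r/3.3,100+t/3.3,100+b/3.3])
print(circ(s,H(297,536,228,384),85,60,[610,90]),circ(s,H(221,396,128,232),70,0,[610,300]))
print('plate now px',p(s,[[645,-240,10]]))
im=s['image'].astype(int)
# slate blob
hsv=cv2.cvtColor(s['image'],cv2.COLOR_RGB2HSV); m=((hsv[...,1]<40)&(im.sum(2)>200)&(im.sum(2)<450)).astype(np.uint8)
n,l,stt,_=cv2.connectedComponentsWithStats(m); k=l[310,435]; x,y,ww,h,_a=stt[k]; print(stt[k]); print('slate',circ(s,np.array([x-.5,x+ww-.5,y-.5,y+h-.5]),75,10,[645,-240],0))
E
```

```text
(array([610.1,  86.2]), array([-0. ,  0. , -0.1,  0. ])) (array([620.8, 322.7]), array([ 0.6, -0.6,  0.1, -0. ]))
plate now px [[434.3 303.9]]
[ 399  277   74   59 3371]
slate (array([ 648.5, -239.1]), array([-0.2,  0.2, -1.1,  0.9]))
```

Call:
servo_tool(commands="-4.2 0.24 -0.5 0 0 0;-4.2 0.24 -0.5 0 0 0;-4.2 0.24 -0.5 0 0 0;-4.2 0.24 -0.5 0 0 0;-4.2 0.24 -0.5 0 0 0", grip=6)

```text
time: 7.25
position: [438.2, -138.3, 215.7]
tcp_rot: [[-0.0, 1.0, 0.0], [1.0, 0.0, -0.0], [-0.0, 0.0, -1.0]]
contact_force: [1.2, 0.1, 0.1]
gripper_width: 59.7
finger_force: 0.0
```

Call:
servo_tool(commands="-4.2 0.24 -0.5 0 0 0;-4.2 0.24 -0.5 0 0 0;-4.2 0.24 -0.5 0 0 0;-4.2 0.24 -0.5 0 0 0;-4.2 0.24 -0.5 0 0 0")

```text
time: 7.75
position: [450.2, -348.4, 240.5]
tcp_rot: [[-0.0, 1.0, -0.0], [1.0, 0.0, -0.0], [-0.0, -0.0, -1.0]]
contact_force: [1.1, 0.8, 1.2]
gripper_width: 60.1
finger_force: 0.0
```

Call:
servo_tool(commands="0 0 0 0 0 -8.2;0 0 0 0 0 -8.2;0 0 0 0 0 -8.2;0 0 0 0 0 -8.2;0 0 0 0 0 -8.2")

```text
time: 8.25
position: [450.2, -346.7, 240.1]
tcp_rot: [[-0.66, 0.751, -0.0], [0.751, 0.66, -0.0], [0.0, -0.0, -1.0]]
contact_force: [-0.2, 0.1, -0.2]
gripper_width: 60.0
finger_force: 0.0
```

Call:
servo_tool(commands="0 0 0 0 0 -8.2;0 0 0 0 0 -8.2;0 0 0 0 0 -8.2;0 0 0 0 0 -8.2;0 0 0 0 0 -8.2")

```text
time: 8.75
position: [450.2, -346.7, 240.1]
tcp_rot: [[-0.991, 0.133, -0.0], [0.133, 0.991, -0.0], [0.0, -0.0, -1.0]]
contact_force: [-1.1, 0.2, -0.8]
gripper_width: 59.8
finger_force: 0.0
```

Call:
servo_tool(commands="0 0 0 0 0 -8;0 0 0 0 0 0;0 0 0 0 0 0")

```text
time: 9.05
position: [450.1, -346.7, 240.2]
tcp_rot: [[-1.0, 0.005, -0.0], [0.005, 1.0, -0.0], [0.0, -0.0, -1.0]]
contact_force: [-0.4, -0.2, -0.7]
gripper_width: 59.7
finger_force: 0.0
```

```bash
python3 - <<'E'
from h import *
st(); c=snap('wrist','w4'); print(p(c,[[455.5,-350,1.5],[445,-355,136]]))
E
```

```text
9.05 [ 450.1 -346.7  240.2] [[-1.0, 0.005, -0.0], [0.005, 1.0, -0.0], [0.0, -0.0, -1.0]] [ 0.28  0.32  0.39  1.76 -0.14  1.09  2.29] 59.741317165148764 0.0 [-0.4 -0.2 -0.7]
[[316.2 191.1]
 [306.6 221.8]]
```

View pics/w4.png

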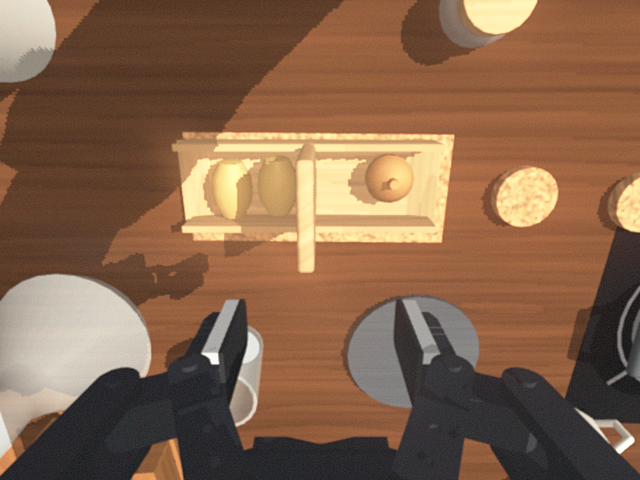

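```bash
python3 - <<'E'
from h import *
c=load('w4')
print('board',[w(c,*q,136.5).tolist() for q in [(298,147),(315,147),(298,270),(315,270)]])
print('mat',[w(c,*q,1.5).tolist() for q in [(187,133),(454,135),(442,242),(192,240)]])
print('sides top',[w(c,*q,46).tolist() for q in [(173,146),(449,146),(437,226),(182,226)]])
print('jar',w(c,487,5,55),'slate',circ(c,np.array([347,481,294,411]),75,10,[647,-239],0))
print('o1',circ(c,np.array([490,558,166,227]),30,14,[462,-140],0))
E
```

```text
board [[395.8, -359.5, 136.5], [395.9, -348.9, 136.5], [480.0, -361.6, 136.5], [480.1, -349.7, 136.5]]
mat [[398.1, -473.0, 1.5], [401.4, -217.5, 1.5], [510.8, -218.3, 1.5], [507.1, -480.7, 1.5]]
sides top [[405.2, -471.3, 46.0], [406.4, -235.8, 46.0], [478.3, -239.3, 46.0], [477.0, -472.5, 46.0]]
jar [ 302.5 -221.2   55. ] slate (array([ 649.2, -239.4]), array([ 1.1, -1. ,  1.1, -1.6]))
o1 (array([ 461.1, -144. ]), array([-0.1,  0.1, -0.6,  0.6]))
```

Call:
servo_tool(commands="0.9 -0.85 0 0 0 0;0 0 4 0 0 0;0 0 4 0 0 0;0 0 4 0 0 0;0 0 1.6 0 0 0")

```text
time: 9.6
position: [439.0, -354.5, 101.0]
tcp_rot: [[-1.0, 0.002, -0.004], [0.002, 1.0, 0.002], [0.004, 0.002, -1.0]]
contact_force: [-0.3, 0.1, 0.5]
gripper_width: 59.8
finger_force: 0.0
```

Call:
servo_tool(commands="0 0 0 0 0 0;0 0 0 0 0 0;0 0 0 0 0 0;0 0 0 0 0 0;0 0 0 0 0 0", grip=0, force=90)

```text
time: 10.1
position: [441.7, -355.6, 106.1]
tcp_rot: [[-1.0, 0.0, 0.002], [0.0, 1.0, -0.002], [-0.002, -0.002, -1.0]]
contact_force: [-1.0, -0.3, 7.0]
gripper_width: 10.8
finger_force: 89.0
```

Call:
servo_tool(commands="0 0 -0.5 0 0 0;0 0 -1 0 0 0;0 0 -1.5 0 0 0;0 0 -2 0 0 0;0 0 -2 0 0 0")

```text
time: 10.6
position: [441.1, -354.9, 176.3]
tcp_rot: [[-1.0, 0.0, 0.0], [0.0, 1.0, -0.0], [-0.0, -0.0, -1.0]]
contact_force: [-0.2, 0.3, -4.5]
gripper_width: 10.5
finger_force: 87.8
```

Call:
servo_tool(commands="0 0 -2 0 0 0;0 0 -2 0 0 0;0 0 -2 0 0 0;-0.2 0.5 -1.5 0 0 0;-0.3 1 -0.9 0 0 0")

```text
time: 11.1
position: [446.2, -340.0, 260.3]
tcp_rot: [[-1.0, 0.001, 0.002], [0.001, 1.0, -0.001], [-0.002, -0.001, -1.0]]
contact_force: [0.3, -0.1, -4.4]
gripper_width: 10.7
finger_force: 87.9
```

Call:
servo_tool(commands="-0.5 1.5 0 0 0 0;-0.6 2 0 0 0 0;-0.8 2.5 0 0 0 0;-0.9 3 0 0 0 0;-0.9 3 0 0 0 0")

```text
time: 11.6
position: [483.2, -217.7, 258.3]
tcp_rot: [[-1.0, -0.0, -0.0], [-0.0, 1.0, 0.0], [0.0, 0.0, -1.0]]
contact_force: [0.8, -0.3, -4.7]
gripper_width: 10.5
finger_force: 87.9
```

Call:
servo_tool(commands="-0.9 3 0 0 0 0;-0.9 3 0 0 0 0;-0.9 3 0 0 0 0;-0.9 3 0 0 0 0;-0.9 3 0 0 0 0")

```text
time: 12.1
position: [528.0, -67.6, 258.4]
tcp_rot: [[-1.0, -0.001, -0.0], [-0.001, 1.0, 0.0], [0.0, 0.0, -1.0]]
contact_force: [1.3, -0.8, -4.4]
gripper_width: 10.8
finger_force: 87.9
```

Call:
servo_tool(commands="-0.9 3 0 0 0 0;-0.9 3 0 0 0 0;-0.9 3 0 0 0 0;-0.9 3 0 0 0 0;-0.9 3 0 0 0 0")

```text
time: 12.6
position: [572.7, 82.4, 258.3]
tcp_rot: [[-1.0, -0.001, -0.001], [-0.001, 1.0, -0.0], [0.001, -0.0, -1.0]]
contact_force: [0.6, -0.4, -4.3]
gripper_width: 10.5
finger_force: 87.9
```

Call:
servo_tool(commands="-0.9 3 0 0 0 0;-0.9 2.5 0 0 0 0;-0.8 2 0 0 0 0;-0.5 1.3 0 0 0 0;-0.2 0.7 0 0 0 0")

```text
time: 13.1
position: [605.8, 176.6, 258.0]
tcp_rot: [[-1.0, -0.001, -0.001], [-0.001, 1.0, -0.0], [0.001, -0.0, -1.0]]
contact_force: [-0.0, 0.0, -5.0]
gripper_width: 10.6
finger_force: 87.9
```

```bash
python3 - <<'E'
from h import *
st(); c=snap('side','s5'); cv2.imwrite('pics/s5c.png',cv2.resize(cv2.imread('pics/s5.png')[30:270,200:500],None,fx=2.5,fy=2.5,interpolation=3))
E
```

```text
13.1 [605.8 176.6 258. ] [[-1.0, -0.001, -0.001], [-0.001, 1.0, -0.0], [0.001, -0.0, -1.0]] [-0.42  0.41  0.12  1.57 -0.05  1.17  1.28] 10.5564651487074 87.90049195289612 [-0.  0. -5.]
```

View pics/s5c.png

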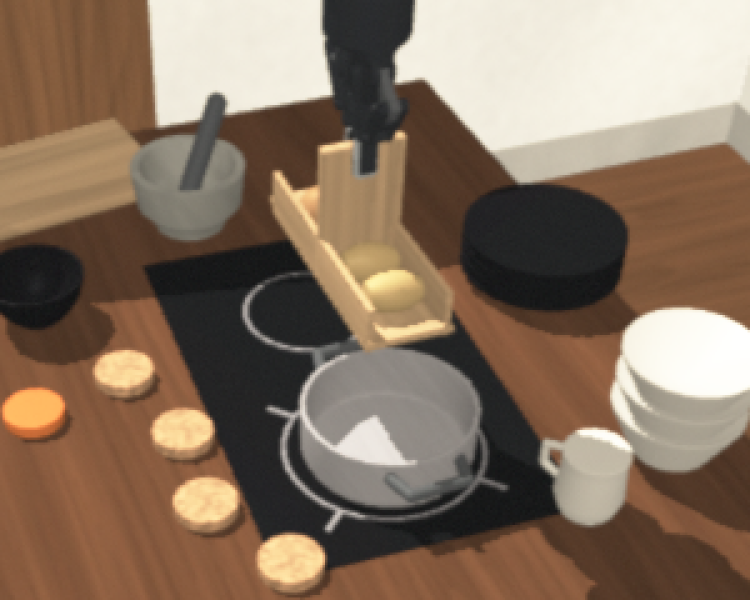

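Call:
servo_tool(commands="-0.2 0.7 2 0 0 0;-0.2 0.7 1.5 0 0 0;0 0 0.5 -3 0 0;0 0 0 -5 0 0;0 0 0 -5 0 0")

```text
time: 13.65
position: [609.8, 189.1, 217.8]
tcp_rot: [[-1.0, 0.0, -0.0], [0.0, 0.974, 0.227], [0.0, 0.227, -0.974]]
contact_force: [0.3, -0.1, -4.5]
gripper_width: 10.5
finger_force: 88.0
```

Call:
servo_tool(commands="0 0 0 -3 0 0;0 0 0 -3 0 0;0 0 0 -3 0 0;0 0 0 -3 0 0;0 0 0 -2 0 0")

```text
time: 14.15
position: [610.0, 187.8, 217.8]
tcp_rot: [[-1.0, 0.002, 0.0], [0.002, 0.891, 0.455], [0.0, 0.455, -0.891]]
contact_force: [-0.2, -0.0, -3.0]
gripper_width: 10.4
finger_force: 88.3
```

Call:
servo_tool(commands="0 0 0 -1 0 0;0 0 0 -1 0 0;0 0 0 -1 0 0;0 0 0 -1 0 0;0 0 0 -1 0 0")

```text
time: 14.65
position: [610.1, 189.3, 218.4]
tcp_rot: [[-1.0, -0.0, -0.0], [-0.0, 0.847, 0.531], [-0.0, 0.531, -0.847]]
contact_force: [-0.2, 0.7, -3.3]
gripper_width: 10.7
finger_force: 88.3
```

Call:
servo_tool(commands="0 0 0 0 0 0;0 0 0 0 0 0;0 0 0 0 0 0;0 0 0 0 0 0;0 0 0 0 0 0")

```text
time: 15.15
position: [610.1, 189.3, 218.4]
tcp_rot: [[-1.0, -0.0, 0.0], [-0.0, 0.848, 0.53], [-0.0, 0.53, -0.848]]
contact_force: [0.2, -0.6, -3.9]
gripper_width: 10.6
finger_force: 88.3
```

```bash
python3 - <<'E'
from h import *
st(); c=snap('side','s6'); cv2.imwrite('pics/s6c.png',cv2.resize(cv2.imread('pics/s6.png')[30:270,200:500],None,fx=2.5,fy=2.5,interpolation=3))
E
```

```text
15.15 [610.1 189.3 218.4] [[-1.0, -0.0, 0.0], [-0.0, 0.848, 0.53], [-0.0, 0.53, -0.848]] [-0.03  0.45 -0.08  1.7  -0.63  1.02  1.81] 10.573427703118458 88.3417296409607 [ 0.2 -0.6 -3.9]
```

View pics/s6c.png

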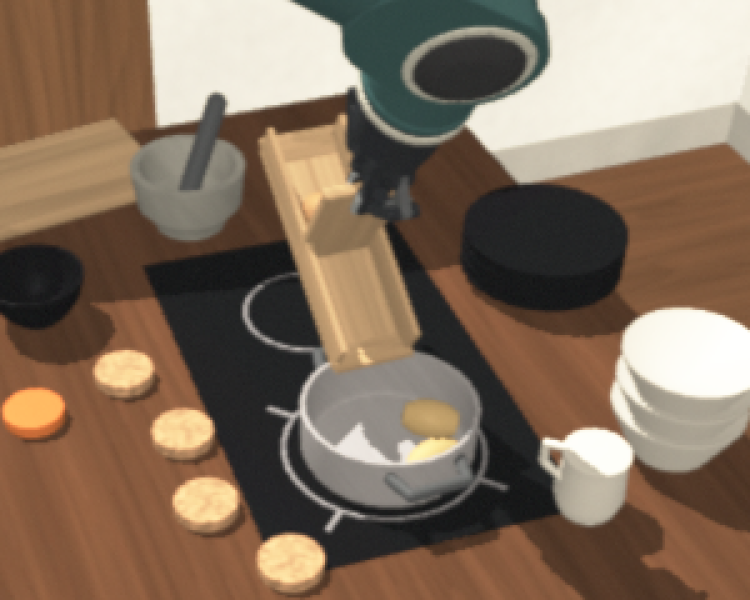

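Call:
servo_tool(commands="0 1.1 -1.7 0 0 0;0 1.1 -1.7 0 0 0;0 0 0 3 0 0;0 0 0 4 0 0;0 0 0 4 0 0")

```text
time: 15.7
position: [610.3, 189.4, 259.1]
tcp_rot: [[-1.0, 0.001, 0.001], [0.001, 0.935, 0.356], [-0.001, 0.356, -0.935]]
contact_force: [-0.9, -0.1, -2.9]
gripper_width: 10.4
finger_force: 88.3
```

Call:
servo_tool(commands="0 0 0 4 0 0;0 0 0 4 0 0;0 0 0 4 0 0;0 0 0 4 0 0;0 0 0 3 0 0")

```text
time: 16.2
position: [609.9, 190.7, 259.0]
tcp_rot: [[-1.0, -0.001, 0.0], [-0.001, 0.999, 0.033], [-0.0, 0.033, -0.999]]
contact_force: [-0.4, -0.8, -4.0]
gripper_width: 10.3
finger_force: 88.3
```

Call:
servo_tool(commands="0 0 0 2 0 0;0 0 0 0 0 0;0.2 -0.5 0 0 0 0;0.3 -1 0 0 0 0;0.5 -1.5 0 0 0 0")

```text
time: 16.7
position: [599.8, 158.5, 258.7]
tcp_rot: [[-1.0, 0.0, -0.0], [0.0, 1.0, 0.0], [0.0, 0.0, -1.0]]
contact_force: [0.5, 0.1, -3.1]
gripper_width: 10.6
finger_force: 88.3
```

Call:
servo_tool(commands="0.7 -2.3 0 0 0 0;0.9 -3 0 0 0 0;0.9 -3 0 0 0 0;0.9 -3 0 0 0 0;0.9 -3 0 0 0 0")

```text
time: 17.2
position: [555.9, 13.9, 259.1]
tcp_rot: [[-1.0, 0.002, 0.001], [0.002, 1.0, 0.0], [-0.001, 0.0, -1.0]]
contact_force: [0.2, -0.4, -4.2]
gripper_width: 10.7
finger_force: 88.3
```

Call:
servo_tool(commands="0.9 -3 0 0 0 0;0.9 -3 0 0 0 0;0.9 -3 0 0 0 0;0.9 -3 0 0 0 0;0.9 -3 0 0 0 0")

```text
time: 17.7
position: [510.5, -135.8, 259.1]
tcp_rot: [[-1.0, 0.002, 0.001], [0.002, 1.0, 0.0], [-0.001, 0.0, -1.0]]
contact_force: [0.7, -0.0, -4.1]
gripper_width: 10.8
finger_force: 88.3
```

Call:
servo_tool(commands="0.9 -3 0 0 0 0;0.9 -3 0 0 0 0;0.9 -3 0 0 0 0;0.9 -3 0 0 0 0;0.9 -3 0 0 0 0")

```text
time: 18.2
position: [465.1, -285.4, 259.1]
tcp_rot: [[-1.0, 0.002, 0.001], [0.002, 1.0, 0.0], [-0.001, 0.0, -1.0]]
contact_force: [0.7, -0.2, -3.8]
gripper_width: 10.6
finger_force: 88.3
```

Call:
servo_tool(commands="0.8 -2.5 0 0 0 0;0.6 -2 0 0 0 0;0.5 -1.3 0 0 0 0;0.2 -0.7 0 0 0 0;0 0 0 0 0 0")

```text
time: 18.7
position: [445.5, -348.8, 258.9]
tcp_rot: [[-1.0, 0.001, 0.0], [0.001, 1.0, -0.0], [-0.0, -0.0, -1.0]]
contact_force: [0.1, 0.3, -4.0]
gripper_width: 10.3
finger_force: 88.3
```

Call:
servo_tool(commands="-0.5 0 3 0 0 0;0 0 4 0 0 0;0 0 4 0 0 0;0 0 2.5 0 0 0;0 0 1 0 0 0")

```text
time: 19.2
position: [450.6, -346.4, 111.5]
tcp_rot: [[-1.0, -0.001, -0.003], [-0.001, 1.0, 0.002], [0.003, 0.002, -1.0]]
contact_force: [-0.6, -0.2, -2.6]
gripper_width: 10.8
finger_force: 88.3
```

Call:
servo_tool(commands="0 0 0.4 0 0 0;0 0 0.2 0 0 0;0 0 0.1 0 0 0;0 0 0.1 0 0 0;0 0 0 0 0 0")

```text
time: 19.7
position: [451.4, -348.3, 106.4]
tcp_rot: [[-1.0, -0.0, 0.001], [-0.0, 1.0, -0.0], [-0.001, -0.0, -1.0]]
contact_force: [-0.1, -0.3, -3.3]
gripper_width: 10.7
finger_force: 88.3
```

Call:
servo_tool(commands="0 0 0.1 0 0 0;0 0 0.1 0 0 0;0 0 0 0 0 0")

```text
time: 20.0
position: [451.4, -348.4, 106.0]
tcp_rot: [[-1.0, 0.0, 0.002], [0.0, 1.0, -0.0], [-0.002, -0.0, -1.0]]
contact_force: [-12.5, 10.1, 34.2]
gripper_width: 10.2
finger_force: 94.1
```

Call:
servo_tool(commands="0 0 0.1 0 0 0;0 0 0 0 0 0")

```text
time: 20.2
position: [451.5, -348.4, 106.0]
tcp_rot: [[-1.0, 0.0, 0.002], [0.0, 1.0, 0.0], [-0.002, 0.0, -1.0]]
contact_force: [-17.6, 15.2, 52.1]
gripper_width: 10.7
finger_force: 96.9
```

Call:
servo_tool(commands="0 0 -0.3 0 0 0;0 0 0 0 0 0;0 0 0 0 0 0;0 0 0 0 0 0;0 0 0 0 0 0", grip=5)

```text
time: 20.7
position: [451.1, -348.2, 105.6]
tcp_rot: [[-1.0, 0.0, -0.0], [0.0, 1.0, 0.0], [0.0, 0.0, -1.0]]
contact_force: [0.3, -0.4, 0.1]
gripper_width: 49.9
finger_force: 0.0
```

Call:
servo_tool(commands="0 0 -2 0 0 0;0 0 -3 0 0 0;0 0 -3 0 0 0;0 0 -2 0 0 0;0 0 0 0 0 0")

```text
time: 21.2
position: [452.0, -349.0, 208.5]
tcp_rot: [[-1.0, 0.0, 0.004], [0.0, 1.0, -0.002], [-0.004, -0.002, -1.0]]
contact_force: [0.1, 0.3, -0.5]
gripper_width: 50.0
finger_force: 0.0
```

Call:
servo_tool(commands="-0.2 4 0 0 0 0;-0.2 4 0 0 0 0;-0.2 4 0 0 0 0;-0.2 4 0 0 0 0;-0.2 4.4 0 0 0 0", grip=7.2, force=30)

```text
time: 21.7
position: [460.7, -142.9, 205.3]
tcp_rot: [[-1.0, 0.001, -0.0], [0.001, 1.0, -0.0], [0.0, -0.0, -1.0]]
contact_force: [0.8, 0.2, -0.7]
gripper_width: 71.8
finger_force: 0.0
```

Call:
servo_tool(commands="0 0 4 0 0 0;0 0 4 0 0 0;0 0 4 0 0 0;0 0 3.5 0 0 0;0 0 0 0 0 0")

```text
time: 22.2
position: [458.3, -143.6, 47.0]
tcp_rot: [[-1.0, 0.0, -0.007], [0.0, 1.0, 0.001], [0.007, 0.001, -1.0]]
contact_force: [0.5, -0.3, 1.2]
gripper_width: 72.1
finger_force: 0.0
```

```bash
python3 - <<'E'
from h import *
st(); c=snap('side','s7'); im=cv2.imread('pics/s7.png'); cv2.imwrite('pics/s7c.png',cv2.resize(im[90:460,200:500],None,fx=1.6,fy=1.6,interpolation=3))
E
```

```text
22.2 [ 458.3 -143.6   47. ] [[-1.0, 0.0, -0.007], [0.0, 1.0, 0.001], [0.007, 0.001, -1.0]] [ 0.06  0.45  0.21  2.1  -0.16  0.61  1.96] 72.08573435015022 0.0 [ 0.5 -0.3  1.2]
```

View pics/s7c.png

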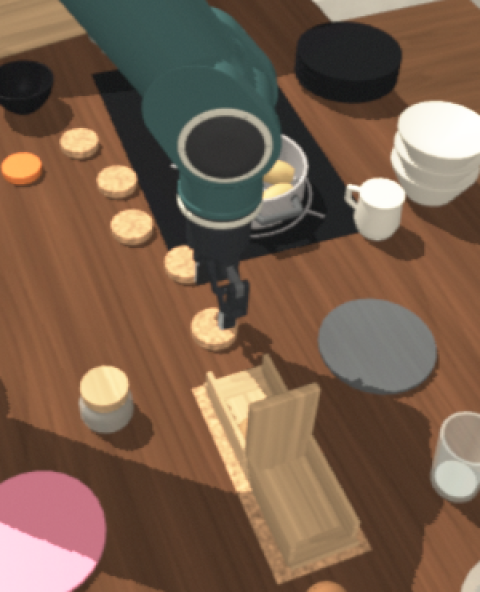

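Call:
servo_tool(commands="0 0 2.5 0 0 0;0 0 1.5 0 0 0;0 0 0.8 0 0 0;0 0 0.3 0 0 0;0 0 0 0 0 0")

```text
time: 22.75
position: [461.6, -144.4, 0.7]
tcp_rot: [[-1.0, 0.0, 0.001], [0.0, 1.0, -0.0], [-0.001, -0.0, -1.0]]
contact_force: [0.2, -0.9, 0.4]
gripper_width: 71.7
finger_force: 0.0
```

Call:
servo_tool(commands="0 0 0.2 0 0 0;0 0 0 0 0 0")

```text
time: 22.95
position: [461.4, -144.3, -1.7]
tcp_rot: [[-1.0, -0.0, 0.001], [-0.0, 1.0, -0.0], [-0.001, -0.0, -1.0]]
contact_force: [-0.9, -0.2, -0.4]
gripper_width: 72.3
finger_force: 0.0
```

Call:
servo_tool(commands="0 0 0.15 0 0 0;0 0 0 0 0 0;0 0 0 0 0 0;0 0 0 0 0 0;0 0 0 0 0 0", grip=5)

```text
time: 23.45
position: [461.4, -144.3, -3.3]
tcp_rot: [[-1.0, 0.0, 0.001], [0.0, 1.0, -0.0], [-0.001, -0.0, -1.0]]
contact_force: [-1.0, -0.6, 9.2]
gripper_width: 58.8
finger_force: 30.3
```

Call:
servo_tool(commands="0 0 -2 0 0 0;0 0 -3 0 0 0;0 0 -4 0 0 0;0 0 -4 0 0 0;0 0 0 0 0 0")

```text
time: 23.95
position: [463.4, -144.8, 130.9]
tcp_rot: [[-1.0, 0.0, 0.007], [0.0, 1.0, -0.001], [-0.007, -0.001, -1.0]]
contact_force: [-0.1, -1.1, -1.1]
gripper_width: 58.6
finger_force: 33.1
```

Call:
servo_tool(commands="-3.7 -1.9 0 0 0 0;-3.7 -1.9 0 0 0 0;-3.7 -1.9 0 0 0 0;-3.7 -1.9 0 0 0 0;-3.9 -1.9 0 0 0 0")

```text
time: 24.45
position: [649.1, -239.9, 125.7]
tcp_rot: [[-1.0, -0.0, -0.001], [-0.0, 1.0, 0.0], [0.001, 0.0, -1.0]]
contact_force: [-0.0, 1.0, 0.3]
gripper_width: 58.5
finger_force: 33.1
```

Call:
servo_tool(commands="0 0 0 0 0 0;0 0 4 0 0 0;0 0 4 0 0 0;0 0 2.5 0 0 0;0 0 1 0 0 0")

```text
time: 24.95
position: [646.2, -238.5, 8.1]
tcp_rot: [[-1.0, 0.0, -0.004], [0.0, 1.0, 0.001], [0.004, 0.001, -1.0]]
contact_force: [0.2, 0.4, -0.3]
gripper_width: 58.6
finger_force: 33.1
```

Call:
servo_tool(commands="0 0 0.3 0 0 0;0 0 0.1 0 0 0;0 0 0 0 0 0")

```text
time: 25.25
position: [648.8, -239.5, 8.7]
tcp_rot: [[-1.0, -0.0, 0.002], [-0.0, 1.0, -0.001], [-0.002, -0.001, -1.0]]
contact_force: [0.1, -0.9, -0.1]
gripper_width: 58.8
finger_force: 33.1
```

Call:
servo_tool(commands="0 0 0.2 0 0 0;0 0 0 0 0 0")

```text
time: 25.45
position: [649.0, -239.5, 6.9]
tcp_rot: [[-1.0, 0.0, 0.002], [0.0, 1.0, -0.001], [-0.002, -0.001, -1.0]]
contact_force: [-1.5, 0.9, 8.5]
gripper_width: 58.6
finger_force: 33.8
```

Call:
servo_tool(commands="0 0 0 0 0 0;0 0 0 0 0 0;0 0 0 0 0 0", grip=7.2)

```text
time: 25.75
position: [648.2, -239.2, 5.5]
tcp_rot: [[-1.0, -0.0, 0.0], [-0.0, 1.0, -0.0], [-0.0, -0.0, -1.0]]
contact_force: [0.3, 0.8, -0.7]
gripper_width: 72.2
finger_force: 0.0
```

Call:
servo_tool(commands="0 0 -2 0 0 0;0 0 -4 0 0 0;0 0 -4 0 0 0;3 3.6 0 0 0 0;3 3.6 0 0 0 0")

```text
time: 26.25
position: [587.8, -167.2, 106.3]
tcp_rot: [[-1.0, 0.001, 0.002], [0.001, 1.0, -0.001], [-0.002, -0.001, -1.0]]
contact_force: [1.3, 1.0, -0.7]
gripper_width: 71.8
finger_force: 0.0
```

Call:
servo_tool(commands="3 3.6 0 0 0 0;3 3.6 0 0 0 0;3 3.6 0 0 0 0;3 3.5 0 0 0 0;0 0 0 0 0 0")

```text
time: 26.75
position: [464.9, -20.1, 105.3]
tcp_rot: [[-1.0, -0.005, -0.002], [-0.005, 1.0, 0.002], [0.002, 0.002, -1.0]]
contact_force: [0.4, 0.3, 0.1]
gripper_width: 71.8
finger_force: 0.0
```

```bash
python3 - <<'E'
from h import *
st(); c=snap('wrist','w8'); im=c['image']
print(p(c,[[468.5,-25,14],[421,70,14],[431,171,14],[648.8,-239.5,24]]))
hsv=cv2.cvtColor(im,cv2.COLOR_RGB2HSV); cv2.imwrite('pics/w8v.png',im[:,:,::-1])
E
```

```text
26.75 [464.9 -20.1 105.3] [[-1.0, -0.005, -0.002], [-0.005, 1.0, 0.002], [0.002, 0.002, -1.0]] [-0.22  0.32  0.23  2.11 -0.11  0.72  1.66] 71.80281710317972 0.0 [0.4 0.3 0.1]
[[311.3 240.8]
 [468.4 167.6]
 [630.8 184.5]
 [ 33.  464.1]]
```

View pics/w8.png

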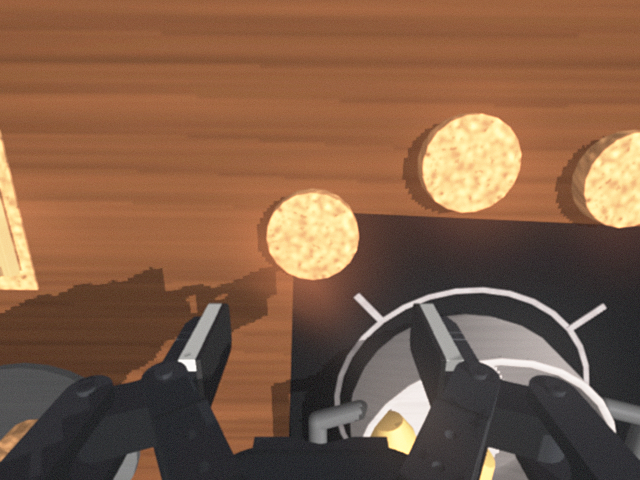

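```bash
python3 - <<'E'
from h import *
c=load('w8')
print('o2',circ(c,np.array([267,359,190,279]),30,14,[468,-25]))
print('o3',circ(c,np.array([421,522,114,213]),30,14,[421,70]))
im=c['image']; print(im[235,313],im[225,272],im[163,471],im[300,250],im[100,300],im[185,580])
st()
E
```

```text
o2 (array([465.4, -23.9]), array([-0.9,  0.9,  0.4, -0.3]))
o3 (array([419.8,  71.6]), array([ 0.3, -0.3, -0.4,  0.4]))
[254 223 154] [255 241 176] [250 201 134] [104  69  45] [158  98  66] [158 111  77]
26.8 [467.  -22.1 105.7] [[-1.0, -0.004, 0.0], [-0.004, 1.0, 0.001], [-0.0, 0.001, -1.0]] [-0.22  0.32  0.23  2.11 -0.11  0.72  1.66] 72.10717194588767 0.0 [ 0.7 -0.2  1.5]
```

Call:
servo_tool(commands="0.15 -0.2 4 0 0 0;0 0 4 0 0 0;0 0 2 0 0 0;0 0 0.6 0 0 0;0 0 0.1 0 0 0")

```text
time: 27.3
position: [466.8, -26.9, -1.9]
tcp_rot: [[-1.0, 0.001, -0.001], [0.001, 1.0, -0.0], [0.001, -0.0, -1.0]]
contact_force: [0.2, -0.3, 0.1]
gripper_width: 72.0
finger_force: 0.0
```

Call:
servo_tool(commands="0 0 0 0 0 0;0 0 0.1 0 0 0;0 0 0 0 0 0")

```text
time: 27.6
position: [467.2, -26.2, -1.9]
tcp_rot: [[-1.0, -0.0, 0.002], [-0.0, 1.0, 0.0], [-0.002, 0.0, -1.0]]
contact_force: [-0.8, -0.2, 0.7]
gripper_width: 72.0
finger_force: 0.0
```

Call:
servo_tool(commands="0 0 0.1 0 0 0;0 0 0 0 0 0;0 0 0 0 0 0;0 0 0 0 0 0;0 0 0 0 0 0", grip=5)

```text
time: 28.1
position: [467.1, -26.2, -3.1]
tcp_rot: [[-1.0, 0.0, 0.001], [0.0, 1.0, 0.0], [-0.001, 0.0, -1.0]]
contact_force: [-1.7, -0.2, 11.5]
gripper_width: 58.5
finger_force: 29.8
```

Call:
servo_tool(commands="0 0 -2 0 0 0;0 0 -3 0 0 0;0 0 -4 0 0 0;0 0 -4 0 0 0;-2.6 -3 0 0 0 0")

```text
time: 28.6
position: [493.9, -53.4, 131.8]
tcp_rot: [[-1.0, -0.005, 0.007], [-0.005, 1.0, 0.002], [-0.007, 0.002, -1.0]]
contact_force: [1.6, 0.6, -1.5]
gripper_width: 58.8
finger_force: 33.2
```

Call:
servo_tool(commands="-2.6 -3 0 0 0 0;-2.6 -3 0 0 0 0;-2.6 -3 0 0 0 0;-2.6 -3.1 0 0 0 0;-2.6 -3.1 0 0 0 0")

```text
time: 29.1
position: [623.5, -209.4, 126.4]
tcp_rot: [[-1.0, -0.0, 0.0], [-0.0, 1.0, 0.0], [-0.0, 0.0, -1.0]]
contact_force: [0.7, 0.6, 0.9]
gripper_width: 58.8
finger_force: 33.2
```

Call:
servo_tool(commands="-2.7 -3.1 0 0 0 0;0 0 0 0 0 0;0 0 4 0 0 0;0 0 4 0 0 0;0 0 1 0 0 0")

```text
time: 29.6
position: [647.2, -237.9, 32.3]
tcp_rot: [[-1.0, -0.0, -0.006], [-0.0, 1.0, 0.002], [0.006, 0.002, -1.0]]
contact_force: [-0.3, 0.8, -0.8]
gripper_width: 58.6
finger_force: 33.2
```

Call:
servo_tool(commands="0 0 0.9 0 0 0;0 0 0.3 0 0 0;0 0 0 0 0 0;0 0 0 0 0 0")

```text
time: 30.0
position: [650.4, -239.4, 25.8]
tcp_rot: [[-1.0, -0.0, 0.002], [-0.0, 1.0, -0.001], [-0.002, -0.001, -1.0]]
contact_force: [0.9, 0.5, -0.6]
gripper_width: 58.4
finger_force: 33.2
```

Call:
servo_tool(commands="0 0 0.3 0 0 0;0 0 0.15 0 0 0;0 0 0 0 0 0;0 0 0 0 0 0")

```text
time: 30.4
position: [650.1, -239.4, 21.0]
tcp_rot: [[-1.0, -0.0, 0.001], [-0.0, 1.0, -0.0], [-0.001, -0.0, -1.0]]
contact_force: [-4.0, 2.9, 12.1]
gripper_width: 58.4
finger_force: 34.2
```

Call:
servo_tool(commands="0 0 0 0 0 0;0 0 0 0 0 0;0 0 0 0 0 0;0 0 0 0 0 0", grip=7.2)

```text
time: 30.8
position: [649.5, -239.2, 19.7]
tcp_rot: [[-1.0, 0.0, -0.0], [0.0, 1.0, -0.0], [0.0, -0.0, -1.0]]
contact_force: [0.9, -0.7, 0.4]
gripper_width: 71.9
finger_force: 0.0
```

Call:
servo_tool(commands="0 0 -2 0 0 0;0 0 -4 0 0 0;0 0 -3 0 0 0;3.2 4.4 0 0 0 0;3.2 3.8 0 0 0 0")

```text
time: 31.3
position: [587.9, -160.3, 110.4]
tcp_rot: [[-1.0, 0.001, 0.002], [0.001, 1.0, -0.0], [-0.002, -0.0, -1.0]]
contact_force: [1.8, 0.8, -0.4]
gripper_width: 71.7
finger_force: 0.0
```

Call:
servo_tool(commands="3.2 3.8 0 0 0 0;3.2 3.8 0 0 0 0;3.2 3.8 0 0 0 0;3.2 3.8 0 0 0 0;3.2 3.8 0 0 0 0")

```text
time: 31.8
position: [426.8, 30.4, 109.9]
tcp_rot: [[-1.0, 0.0, 0.001], [0.0, 1.0, 0.0], [-0.001, 0.0, -1.0]]
contact_force: [1.4, 1.2, 0.8]
gripper_width: 72.0
finger_force: 0.0
```

Call:
servo_tool(commands="0.6 3.9 0 0 0 0;0 0 0 0 0 0;0 0 0 0 0 0")

```text
time: 32.1
position: [422.3, 68.8, 110.0]
tcp_rot: [[-1.0, -0.002, 0.001], [-0.002, 1.0, 0.0], [-0.001, 0.0, -1.0]]
contact_force: [0.3, -0.0, -0.4]
gripper_width: 72.0
finger_force: 0.0
```

```bash
cat >> h.py <<'E'
def oats(c,show=True):
    """fit bright oat-coloured blobs' top faces (wrist view)"""
    hsv=cv2.cvtColor(c['image'],cv2.COLOR_RGB2HSV)
    m=((hsv[...,0]>9)&(hsv[...,0]<24)&(hsv[...,1]>60)&(hsv[...,1]<150)&(hsv[...,2]>195)).astype(np.uint8)
    m=cv2.morphologyEx(m,cv2.MORPH_CLOSE,np.ones((5,5)));m=cv2.morphologyEx(m,cv2.MORPH_OPEN,np.ones((5,5)))
    n,l,s,g=cv2.connectedComponentsWithStats(m)
    for k in range(1,n):
        x,y,W,H,a=s[k]
        if a>1500: print((x,x+W,y,y+H),a,'fit z14',circ(c,np.array([x,x+W,y,y+H],float)-.5,30,14,[450,50]))
E
python3 - <<'E'
from h import *
st(); oats(load('w8')); print(); oats(snap('wrist','w9'))
E
```

```text
32.1 [422.3  68.8 110. ] [[-1.0, -0.002, 0.001], [-0.002, 1.0, 0.0], [-0.001, 0.0, -1.0]] [-0.44  0.25  0.23  2.2  -0.09  0.7   1.42] 71.98349090769152 0.0 [ 0.3 -0.  -0.4]
(np.int32(422), np.int32(522), np.int32(113), np.int32(213)) 7032 fit z14 (array([419.2,  71.5]), array([-0.2,  0.2,  0. ,  0. ]))
(np.int32(584), np.int32(640), np.int32(131), np.int32(228)) 3852 fit z14 (array([429.5, 158.3]), array([-22.7,  22.3,   1. ,   1. ]))
(np.int32(0), np.int32(38), np.int32(140), np.int32(291)) 3054 fit z14 (array([ 452.4, -208.3]), array([-30.1,  30.7,  28.6, -30.7]))
(np.int32(266), np.int32(359), np.int32(189), np.int32(280)) 6152 fit z14 (array([465. , -24.5]), array([-0.4,  0.4,  1.2, -1.4]))

(np.int32(605), np.int32(640), np.int32(162), np.int32(245)) 1989 fit z14 (array([404.4, 261.2]), array([-31.5,  30.9,  -2.4,   5.7]))
(np.int32(279), np.int32(371), np.int32(180), np.int32(271)) 6077 fit z14 (array([418.1,  72.3]), array([-0.3,  0.3,  1.4, -1.6]))
(np.int32(431), np.int32(523), np.int32(194), np.int32(283)) 5824 fit z14 (array([426.9, 171.9]), array([-0.2,  0.2,  1.4, -1.6]))
```

Call:
servo_tool(commands="0.33 0.3 4 0 0 0;0 0 4 0 0 0;0 0 2.2 0 0 0;0 0 0.8 0 0 0;0 0 0.1 0 0 0")

```text
time: 32.65
position: [418.9, 70.2, -1.7]
tcp_rot: [[-1.0, 0.002, -0.001], [0.002, 1.0, -0.001], [0.001, -0.001, -1.0]]
contact_force: [-0.4, 0.7, 1.1]
gripper_width: 72.2
finger_force: 0.0
```

Call:
servo_tool(commands="0 0 0 0 0 0;0 0 0 0 0 0;0 0 0 0 0 0")

```text
time: 32.95
position: [419.5, 71.4, -0.3]
tcp_rot: [[-1.0, -0.0, 0.002], [-0.0, 1.0, 0.0], [-0.002, 0.0, -1.0]]
contact_force: [0.7, 0.0, 0.7]
gripper_width: 72.0
finger_force: 0.0
```

Call:
servo_tool(commands="0 0 0.25 0 0 0;0 0 0 0 0 0;0 0 0 0 0 0;0 0 0 0 0 0;0 0 0 0 0 0", grip=5)

```text
time: 33.45
position: [419.5, 71.5, -3.3]
tcp_rot: [[-1.0, -0.0, 0.001], [-0.0, 1.0, 0.0], [-0.001, 0.0, -1.0]]
contact_force: [-0.2, -0.1, 7.9]
gripper_width: 58.6
finger_force: 30.3
```

Call:
servo_tool(commands="0 0 -2 0 0 0;0 0 -3 0 0 0;0 0 -4 0 0 0;0 0 -4 0 0 0;-2.5 -3.4 0 0 0 0")

```text
time: 33.95
position: [445.0, 40.9, 131.2]
tcp_rot: [[-1.0, -0.006, 0.007], [-0.006, 1.0, 0.004], [-0.007, 0.004, -1.0]]
contact_force: [1.0, 0.0, -1.9]
gripper_width: 58.6
finger_force: 33.1
```

Call:
servo_tool(commands="-2.5 -3.4 0 0 0 0;-2.5 -3.4 0 0 0 0;-2.5 -3.4 0 0 0 0;-2.5 -3.4 0 0 0 0;-2.5 -3.4 0 0 0 0")

```text
time: 34.45
position: [569.7, -134.1, 126.3]
tcp_rot: [[-1.0, -0.0, 0.0], [-0.0, 1.0, 0.0], [-0.0, 0.0, -1.0]]
contact_force: [0.5, 1.3, 0.2]
gripper_width: 58.7
finger_force: 33.1
```

Call:
servo_tool(commands="-2.5 -3.4 0 0 0 0;-2.5 -3.4 0 0 0 0;-2.9 -3.9 0 0 0 0;0 0 0 0 0 0;0 0 4 0 0 0")

```text
time: 34.95
position: [650.6, -242.3, 89.9]
tcp_rot: [[-1.0, 0.002, 0.007], [0.002, 1.0, -0.003], [-0.007, -0.003, -1.0]]
contact_force: [1.5, 0.6, -1.2]
gripper_width: 58.6
finger_force: 33.1
```

Call:
servo_tool(commands="0 0 3 0 0 0;0 0 1.3 0 0 0;0 0 0.3 0 0 0;0 0 0 0 0 0;0 0 0 0 0 0")

```text
time: 35.45
position: [648.7, -240.1, 42.0]
tcp_rot: [[-1.0, -0.0, 0.002], [-0.0, 1.0, -0.001], [-0.002, -0.001, -1.0]]
contact_force: [0.2, -0.2, -0.0]
gripper_width: 58.4
finger_force: 33.1
```

Call:
servo_tool(commands="0 0.07 0.4 0 0 0;0 0 0.3 0 0 0;0 0 0 0 0 0;0 0 0 0 0 0")

```text
time: 35.85
position: [648.5, -239.1, 33.9]
tcp_rot: [[-1.0, -0.0, 0.001], [-0.0, 1.0, -0.0], [-0.001, -0.0, -1.0]]
contact_force: [0.8, 0.0, 3.7]
gripper_width: 58.7
finger_force: 34.9
```

Call:
servo_tool(commands="0 0 0 0 0 0;0 0 0 0 0 0;0 0 0 0 0 0;0 0 0 0 0 0", grip=7.2)

```text
time: 36.25
position: [647.8, -239.1, 33.2]
tcp_rot: [[-1.0, 0.0, -0.0], [0.0, 1.0, -0.0], [0.0, -0.0, -1.0]]
contact_force: [0.2, 0.1, 1.0]
gripper_width: 72.0
finger_force: 0.0
```

Call:
servo_tool(commands="0 0 -2 0 0 0;0 0 -3 0 0 0;0 0 -3 0 0 0;2.2 4.1 0 0 0 0;2.2 4.1 0 0 0 0")

```text
time: 36.75
position: [603.5, -157.0, 113.9]
tcp_rot: [[-1.0, 0.002, 0.002], [0.002, 1.0, -0.001], [-0.002, -0.001, -1.0]]
contact_force: [1.4, 0.9, -0.2]
gripper_width: 71.8
finger_force: 0.0
```

Call:
servo_tool(commands="2.2 4.1 0 0 0 0;2.2 4.1 0 0 0 0;2.2 4.1 0 0 0 0;2.2 4.1 0 0 0 0;2.2 4.1 0 0 0 0")

```text
time: 37.25
position: [492.8, 49.3, 113.5]
tcp_rot: [[-1.0, 0.0, 0.0], [0.0, 1.0, 0.0], [-0.0, 0.0, -1.0]]
contact_force: [1.3, 0.8, -0.4]
gripper_width: 72.0
finger_force: 0.0
```

Call:
servo_tool(commands="2.2 4.1 0 0 0 0;2.2 4.1 0 0 0 0;2.2 4.1 0 0 0 0;0 0 0 0 0 0;0 0 0 0 0 0")

```text
time: 37.75
position: [427.6, 171.7, 113.5]
tcp_rot: [[-1.0, -0.002, 0.0], [-0.002, 1.0, 0.0], [-0.0, 0.0, -1.0]]
contact_force: [0.2, -0.7, -0.3]
gripper_width: 71.8
finger_force: 0.0
```

```bash
python3 - <<'E'
from h import *
c=snap('wrist','w10'); st(); oats(c)
E
```

```text
37.8 [428.1 170.7 113.4] [[-1.0, -0.0, 0.0], [-0.0, 1.0, -0.0], [-0.0, -0.0, -1.0]] [-0.67  0.3   0.26  2.12 -0.11  0.73  1.23] 72.00595508759923 0.0 [ 0.1 -0.3  0.2]
(np.int32(443), np.int32(538), np.int32(143), np.int32(236)) 6617 fit z14 (array([400.3, 280.4]), array([-0.1,  0.1,  0.3, -0.3]))
(np.int32(276), np.int32(366), np.int32(185), np.int32(274)) 6006 fit z14 (array([427.2, 172.6]), array([-0.5,  0.5,  1.3, -1.5]))
```

Call:
servo_tool(commands="0 0.12 4 0 0 0;0 0 4 0 0 0;0 0 2.5 0 0 0;0 0 0.8 0 0 0;0 0 0.1 0 0 0")

```text
time: 38.3
position: [428.1, 170.9, -1.1]
tcp_rot: [[-1.0, 0.002, -0.001], [0.002, 1.0, -0.001], [0.001, -0.001, -1.0]]
contact_force: [-0.4, -0.4, 0.9]
gripper_width: 72.0
finger_force: 0.0
```

Call:
servo_tool(commands="0 0 0 0 0 0;0 0 0.1 0 0 0;0 0 0 0 0 0")

```text
time: 38.6
position: [428.5, 172.4, -0.8]
tcp_rot: [[-1.0, -0.0, 0.001], [-0.0, 1.0, 0.001], [-0.001, 0.001, -1.0]]
contact_force: [-0.9, 0.4, -0.9]
gripper_width: 71.9
finger_force: 0.0
```

Call:
servo_tool(commands="0 0 0.2 0 0 0;0 0 0 0 0 0;0 0 0 0 0 0;0 0 0 0 0 0;0 0 0 0 0 0", grip=5)

```text
time: 39.1
position: [428.4, 172.4, -3.1]
tcp_rot: [[-1.0, -0.0, 0.001], [-0.0, 1.0, 0.001], [-0.001, 0.001, -1.0]]
contact_force: [-1.8, 0.5, 10.5]
gripper_width: 58.7
finger_force: 29.8
```

Call:
servo_tool(commands="0 0 -2 0 0 0;0 0 -4 0 0 0;0 0 -4 0 0 0;0 0 -4 0 0 0;-2.2 -4.1 0 0 0 0")

```text
time: 39.6
position: [450.7, 136.1, 140.9]
tcp_rot: [[-1.0, -0.008, 0.006], [-0.008, 1.0, 0.005], [-0.006, 0.005, -1.0]]
contact_force: [1.7, 0.2, -1.0]
gripper_width: 58.6
finger_force: 33.2
```

Call:
servo_tool(commands="-2.2 -4.1 0 0 0 0;-2.2 -4.1 0 0 0 0;-2.2 -4.1 0 0 0 0;-2.2 -4.1 0 0 0 0;-2.2 -4.1 0 0 0 0")

```text
time: 40.1
position: [560.5, -75.6, 136.5]
tcp_rot: [[-1.0, -0.0, 0.0], [-0.0, 1.0, 0.0], [-0.0, 0.0, -1.0]]
contact_force: [0.8, 0.9, -0.3]
gripper_width: 58.3
finger_force: 33.2
```

Call:
servo_tool(commands="-2.2 -4.1 0 0 0 0;-2.2 -4.1 0 0 0 0;-2.2 -4.1 0 0 0 0;-2.2 -4.2 0 0 0 0;0 0 0 0 0 0")

```text
time: 40.6
position: [648.0, -245.5, 136.0]
tcp_rot: [[-1.0, 0.006, -0.0], [0.006, 1.0, -0.003], [0.0, -0.003, -1.0]]
contact_force: [-1.2, -0.1, -1.2]
gripper_width: 58.7
finger_force: 33.2
```

Call:
servo_tool(commands="0 0 3 0 0 0;0 0 3 0 0 0;0 0 1.7 0 0 0;0 0 0.3 0 0 0;0 0 0 0 0 0")

```text
time: 41.1
position: [648.1, -238.9, 56.7]
tcp_rot: [[-1.0, -0.0, 0.0], [-0.0, 1.0, -0.0], [-0.0, -0.0, -1.0]]
contact_force: [-0.2, 0.1, -0.2]
gripper_width: 58.8
finger_force: 33.2
```

Call:
servo_tool(commands="0 0 0 0 0 0;0 0 0 0 0 0")

```text
time: 41.3
position: [648.6, -239.1, 57.8]
tcp_rot: [[-1.0, -0.0, 0.002], [-0.0, 1.0, -0.001], [-0.002, -0.001, -1.0]]
contact_force: [-1.0, -0.5, 0.6]
gripper_width: 58.7
finger_force: 33.2
```

Call:
servo_tool(commands="0 0 0.5 0 0 0;0 0 0.35 0 0 0;0 0 0 0 0 0;0 0 0 0 0 0")

```text
time: 41.7
position: [648.2, -238.9, 48.0]
tcp_rot: [[-1.0, -0.0, 0.001], [-0.0, 1.0, -0.0], [-0.001, -0.0, -1.0]]
contact_force: [0.7, 0.2, 3.7]
gripper_width: 58.9
finger_force: 35.2
```

Call:
servo_tool(commands="0 0 0 0 0 0;0 0 0 0 0 0;0 0 0 0 0 0;0 0 0 0 0 0", grip=7.2)

```text
time: 42.1
position: [647.8, -238.9, 47.7]
tcp_rot: [[-1.0, 0.0, -0.0], [0.0, 1.0, -0.0], [0.0, -0.0, -1.0]]
contact_force: [-0.6, -0.6, -0.3]
gripper_width: 72.3
finger_force: 0.0
```

Call:
servo_tool(commands="0 0 -2 0 0 0;0 0 -3 0 0 0;0 0 -2 0 0 0;1.9 4 0 0 0 0;1.9 4 0 0 0 0")

```text
time: 42.6
position: [609.4, -158.9, 118.2]
tcp_rot: [[-1.0, 0.002, 0.001], [0.002, 1.0, -0.001], [-0.001, -0.001, -1.0]]
contact_force: [1.5, 1.0, -0.9]
gripper_width: 72.0
finger_force: 0.0
```

Call:
servo_tool(commands="1.9 4 0 0 0 0;1.9 4 0 0 0 0;1.9 4 0 0 0 0;1.9 4 0 0 0 0;1.9 4 0 0 0 0")

```text
time: 43.1
position: [513.9, 42.6, 118.0]
tcp_rot: [[-1.0, 0.0, 0.0], [0.0, 1.0, 0.0], [-0.0, 0.0, -1.0]]
contact_force: [0.1, 0.4, 0.7]
gripper_width: 72.2
finger_force: 0.0
```

Call:
servo_tool(commands="1.9 4 0 0 0 0;1.9 4 0 0 0 0;1.9 4 0 0 0 0;1.9 4 0 0 0 0;1.9 4 0 0 0 0")

```text
time: 43.6
position: [418.9, 242.6, 118.0]
tcp_rot: [[-1.0, 0.0, 0.0], [0.0, 1.0, 0.0], [-0.0, 0.0, -1.0]]
contact_force: [0.9, 0.5, -0.6]
gripper_width: 72.2
finger_force: 0.0
```

Call:
servo_tool(commands="1.9 4 0 0 0 0;0 0 0 0 0 0;0 0 0 0 0 0")

```text
time: 43.9
position: [400.5, 281.8, 117.8]
tcp_rot: [[-1.0, -0.002, 0.0], [-0.002, 1.0, -0.0], [-0.0, -0.0, -1.0]]
contact_force: [-0.5, -0.5, 0.1]
gripper_width: 72.0
finger_force: 0.0
```

```bash
python3 - <<'E'
from h import *
c=snap('wrist','w11'); st(); oats(c)
E
```

```text
43.95 [401.1 280.8 117.8] [[-1.0, 0.0, 0.0], [0.0, 1.0, -0.0], [-0.0, -0.0, -1.0]] [-0.91  0.34  0.28  2.05 -0.13  0.77  1.02] 72.12667712075819 0.0 [ 0.7 -0.8  0.6]
(np.int32(274), np.int32(363), np.int32(182), np.int32(277)) 5565 fit z14 (array([401.3, 281. ]), array([-0.2,  0.2,  4.8, -5.6]))
```

Call:
servo_tool(commands="0 0 4 0 0 0;0 0 4 0 0 0;0 0 2.8 0 0 0;0 0 0.9 0 0 0;0 0 0.1 0 0 0")

```text
time: 44.45
position: [401.2, 279.9, -0.7]
tcp_rot: [[-1.0, 0.002, -0.001], [0.002, 1.0, -0.001], [0.001, -0.001, -1.0]]
contact_force: [0.7, -0.3, 0.2]
gripper_width: 71.8
finger_force: 0.0
```

Call:
servo_tool(commands="0 0 0 0 0 0;0 0 0.1 0 0 0;0 0 0 0 0 0")

```text
time: 44.75
position: [401.4, 281.5, -0.2]
tcp_rot: [[-1.0, -0.0, 0.001], [-0.0, 1.0, 0.001], [-0.001, 0.001, -1.0]]
contact_force: [0.2, 1.2, -0.0]
gripper_width: 71.9
finger_force: 0.0
```

Call:
servo_tool(commands="0 0 0.25 0 0 0;0 0 0 0 0 0;0 0 0 0 0 0;0 0 0 0 0 0;0 0 0 0 0 0", grip=5)

```text
time: 45.25
position: [401.4, 281.6, -3.0]
tcp_rot: [[-1.0, -0.0, 0.001], [-0.0, 1.0, 0.001], [-0.001, 0.001, -1.0]]
contact_force: [-1.3, 0.1, 12.2]
gripper_width: 58.8
finger_force: 29.6
```

Call:
servo_tool(commands="0 0 -3 0 0 0;0 0 -4 0 0 0;0 0 -4 0 0 0;0 0 -4 0 0 0;-1.9 -4 0 0 0 0")

```text
time: 45.75
position: [420.3, 246.3, 150.9]
tcp_rot: [[-1.0, -0.008, 0.005], [-0.007, 1.0, 0.006], [-0.005, 0.006, -1.0]]
contact_force: [2.2, -0.4, -2.2]
gripper_width: 58.2
finger_force: 33.5
```

Call:
servo_tool(commands="-1.9 -4 0 0 0 0;-1.9 -4 0 0 0 0;-1.9 -4 0 0 0 0;-1.9 -4 0 0 0 0;-1.9 -4 0 0 0 0")

```text
time: 46.25
position: [515.4, 39.5, 146.6]
tcp_rot: [[-1.0, -0.0, 0.0], [-0.0, 1.0, 0.0], [-0.0, 0.0, -1.0]]
contact_force: [1.1, 0.7, -1.1]
gripper_width: 58.7
finger_force: 33.5
```

Call:
servo_tool(commands="-1.9 -4 0 0 0 0;-1.9 -4 0 0 0 0;-1.9 -4 0 0 0 0;-1.9 -4 0 0 0 0;-1.9 -4 0 0 0 0")

```text
time: 46.75
position: [610.4, -160.5, 146.4]
tcp_rot: [[-1.0, -0.0, 0.0], [-0.0, 1.0, 0.0], [-0.0, 0.0, -1.0]]
contact_force: [-0.1, 0.4, 0.5]
gripper_width: 58.7
finger_force: 33.5
```

Call:
servo_tool(commands="-1.9 -4 0 0 0 0;-1.9 -4 0 0 0 0;0 0 0 0 0 0;0 0 2 0 0 0;0 0 2 0 0 0")

```text
time: 47.25
position: [648.1, -238.9, 106.0]
tcp_rot: [[-1.0, 0.0, 0.001], [0.0, 1.0, -0.0], [-0.001, -0.0, -1.0]]
contact_force: [-0.8, 0.5, -2.0]
gripper_width: 58.4
finger_force: 33.5
```

Call:
servo_tool(commands="0 0 2 0 0 0;0 0 1.2 0 0 0;0 0 0.3 0 0 0;0 0 0 0 0 0;0 0 0 0 0 0")

```text
time: 47.75
position: [648.4, -239.1, 72.4]
tcp_rot: [[-1.0, 0.0, 0.001], [0.0, 1.0, -0.001], [-0.001, -0.001, -1.0]]
contact_force: [-0.1, 0.5, -0.6]
gripper_width: 59.1
finger_force: 33.5
```

Lower 9.3 mm, release, then retreat up and toward the robot.

Call:
servo_tool(commands="0 0 0.5 0 0 0;0 0 0.4 0 0 0;0 0 0 0 0 0;0 0 0 0 0 0")

```text
time: 48.15
position: [647.9, -238.9, 62.3]
tcp_rot: [[-1.0, -0.0, -0.0], [-0.0, 1.0, -0.0], [0.0, -0.0, -1.0]]
contact_force: [0.5, 0.2, -0.3]
gripper_width: 58.6
finger_force: 35.2
```

Call:
servo_tool(commands="0 0 0 0 0 0;0 0 0 0 0 0;0 0 0 0 0 0;0 0 0 0 0 0", grip=7.2)

```text
time: 48.55
position: [647.9, -238.9, 62.3]
tcp_rot: [[-1.0, -0.0, 0.0], [-0.0, 1.0, -0.0], [-0.0, -0.0, -1.0]]
contact_force: [-0.0, -0.5, 0.2]
gripper_width: 72.1
finger_force: 0.0
```

Call:
servo_tool(commands="0 0 -2 0 0 0;0 0 -4 0 0 0;0 0 -4 0 0 0;0 0 -4 0 0 0;4 2 0 0 0 0")

```text
time: 49.05
position: [612.7, -221.4, 208.2]
tcp_rot: [[-1.0, 0.0, 0.01], [0.0, 1.0, -0.005], [-0.01, -0.005, -1.0]]
contact_force: [-0.4, -0.6, -0.8]
gripper_width: 72.4
finger_force: 0.0
```

Call:
servo_tool(commands="4 3 0 0 0 0;4 3 0 0 0 0;4 3 0 0 0 0;4 3 0 0 0 0;0 0 0 0 0 0")

```text
time: 49.55
position: [443.7, -95.7, 202.1]
tcp_rot: [[-1.0, -0.003, -0.002], [-0.003, 1.0, 0.003], [0.002, 0.003, -1.0]]
contact_force: [1.6, 0.3, -0.6]
gripper_width: 72.0
finger_force: 0.0
```

```bash
python3 - <<'E'
from h import *
st(); s=snap('side','s12'); snap('scene','c12'); im=cv2.imread('pics/s12.png'); cv2.imwrite('pics/s12c.png',cv2.resize(im[90:460,200:520],None,fx=1.6,fy=1.6,interpolation=3))
print('top oat expected', (p(s,[[648,-239,80],[648,-239,10]])-[200,90])*1.6)
E
```

```text
49.55 [443.7 -95.7 202.1] [[-1.0, -0.003, -0.002], [-0.003, 1.0, 0.003], [0.002, 0.003, -1.0]] [-0.29  0.15  0.48  2.06 -0.09  0.94  1.81] 72.04873563402761 0.0 [ 1.6  0.3 -0.6]
top oat expected [[385.44 305.6 ]
 [376.48 340.96]]
```

View pics/s12c.png

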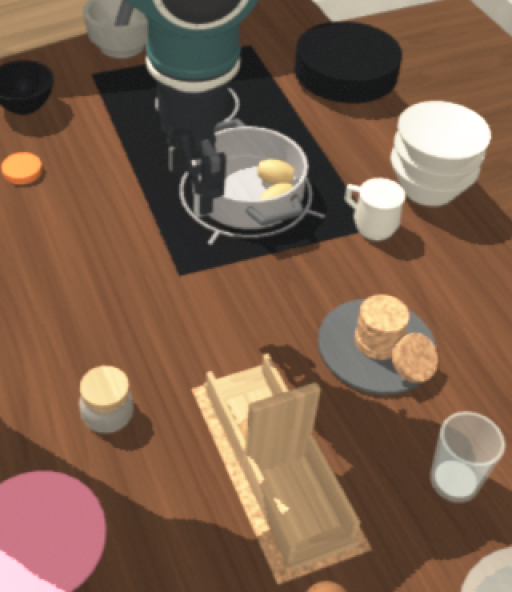

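Call:
servo_tool(commands="-4 -3 0 0 0 0;-4 -3 0 0 0 0;-4 -3 0 0 0 0;-4 -3 0 0 0 0;-4 -2 0 0 0 0")

```text
time: 50.15
position: [649.5, -242.4, 201.5]
tcp_rot: [[-1.0, 0.002, -0.0], [0.002, 1.0, -0.001], [0.0, -0.001, -1.0]]
contact_force: [-0.4, 0.8, 1.3]
gripper_width: 71.7
finger_force: 0.0
```

Call:
servo_tool(commands="-1 0 0 0 0 0;0 0 0 0 0 0;0 0 0 0 0 0")

```text
time: 50.45
position: [657.5, -239.1, 201.8]
tcp_rot: [[-1.0, 0.0, -0.001], [0.0, 1.0, -0.0], [0.001, -0.0, -1.0]]
contact_force: [-0.1, 0.1, -0.1]
gripper_width: 72.0
finger_force: 0.0
```

```bash
python3 - <<'E'
from h import *
st(); snap('wrist','w13'); W=cv2.imread('pics/w13.png'); C=cv2.imread('pics/c12.png'); S=cv2.imread('pics/s12.png')
a=cv2.resize(S[260:350,390:490],(333,300),interpolation=3); b=cv2.resize(C[180:280,170:281],(333,300),interpolation=3)
m=np.hstack([np.vstack([a,b]),np.vstack([cv2.resize(W,(467,350)),cv2.resize(W[230:480,200:440],(240,250))@np.eye(3).astype(np.uint8) if False else np.hstack([cv2.resize(W[230:480,200:440],(240,250)),np.zeros((250,227,3),np.uint8)])])])
print(m.shape); cv2.imwrite('pics/m13.png',m)
s=load('s12');c=load('c12');ww=load('w13')
for n,k in(('s',s),('c',c),('w',ww)): print(n,p(k,[[648,-239,10],[648,-239,66],[648,-239,80],[690,-262,15]]).tolist())
E
```

```text
50.45 [ 657.5 -239.1  201.8] [[-1.0, 0.0, -0.001], [0.0, 1.0, -0.0], [0.001, -0.0, -1.0]] [-0.01  0.62  0.48  1.45 -0.3   1.15  2.09] 71.99449356676497 0.0 [-0.1  0.1 -0.1]
(600, 800, 3)
s [[435.3, 303.1], [439.7, 285.6], [440.9, 281.0], [459.4, 304.2]]
c [[224.0, 240.6], [221.3, 225.5], [220.6, 221.6], [207.5, 241.9]]
w [[319.5, 186.8], [319.4, 203.2], [319.3, 208.3], [294.0, 233.9]]
```

View pics/m13.png

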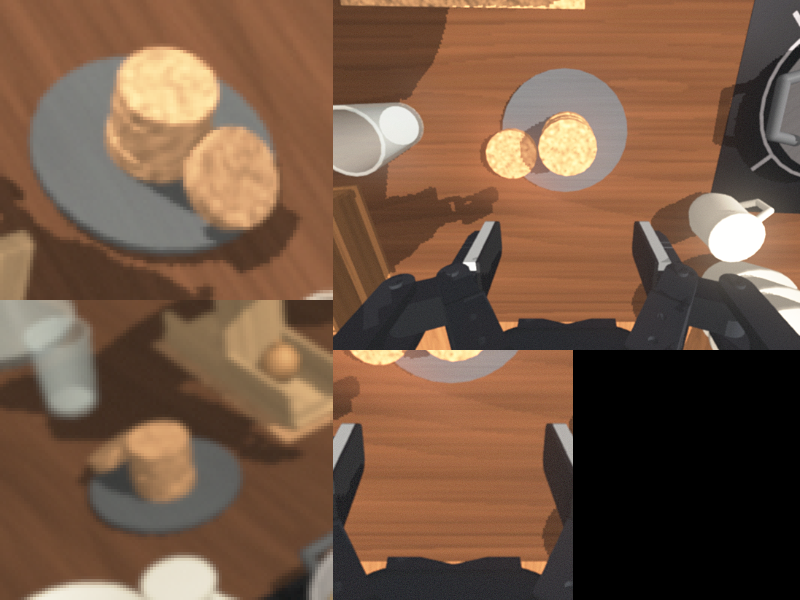

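```bash
python3 - <<'E'
from h import *
s=load('s12');c=load('c12');ww=load('w13')
def tri(obs):
    f=lambda X: np.concatenate([(p(k,[X])[0]-np.array(q))*wt for k,q,wt in obs])
    r=least_squares(f,[690,-290,30],diff_step=1e-3); return r.x.round(1),r.fun.round(1)
W=lambda u,v:((u-333)*640/467,v*640/467)
S=lambda u,v:(390+u*.3,260+v*.3); C=lambda u,v:(170+u/3,180+(v-300)/3)
print('centre',tri([(s,S(231,177),1),(ww,W(511,153),1)]),tri([(s,S(231,177),1),(ww,W(511,153),1),(c,C(110,455),1)]))
for z in (10,24,40): print(z,w(ww,*W(511,153),z),w(s,*S(231,177),z))
print('low edge scene z10/0',w(c,*C(95,470),10),w(c,*C(95,470),0))
print('inner upper edge scene',[w(c,*C(130,440),z) for z in(30,45,55)])
print('stack top',circ(ww,np.array([*(np.array([538.5-333,597-333])*640/467),*(np.array([119,179])*640/467)]),30,66,[648,-239]))
im=ww['image']; x,y=map(int,W(505,150)); hsv=cv2.cvtColor(im,cv2.COLOR_RGB2HSV); print(im[y,x],im[int(W(527,150)[1]),int(W(527,150)[0])])
E
```

```text
centre (array([ 664.1, -301.4,   30. ]), array([0.5, 5. , 1.5, 1.1])) (array([ 664.2, -300.9,   30.6]), array([ 0.5,  4.6,  2. ,  1.4,  0.4, -3.3]))
10 [ 668.8 -306.7   10. ] [ 680.9 -278.5   10. ]
24 [ 664.8 -303.8   24. ] [ 672.9 -286.8   24. ]
40 [ 660.3 -300.5   40. ] [ 663.8 -296.3   40. ]
low edge scene z10/0 [ 686.2 -302.4   10. ] [ 680.5 -314.9    0. ]
inner upper edge scene [array([ 645.2, -296. ,   30. ]), array([ 654.7, -276.9,   45. ]), array([ 660.9, -264.2,   55. ])]
stack top (array([ 649.7, -237.3]), array([-0.4,  0.4,  1.8, -2.1]))
[254 226 159] [195 136  91]
```

Call:
servo_tool(commands="0 0 0 0 0 8.5;0 0 0 0 0 8.5;0 0 0 0 0 8.5;0 0 0 0 0 8.5;0 0 0 0 0 8.5", grip=8.2)

```text
time: 51.0
position: [657.4, -238.4, 203.1]
tcp_rot: [[-0.733, 0.68, 0.001], [0.68, 0.733, 0.0], [-0.0, 0.001, -1.0]]
contact_force: [-0.3, 0.4, -0.3]
gripper_width: 81.9
finger_force: 0.0
```

Call:
servo_tool(commands="0 0 0 0 0 8.5;0 0 0 0 0 8.5;0 0 0 0 0 8.5;0 0 0 0 0 8.5;0 0 0 0 0 0")

```text
time: 51.5
position: [657.5, -238.3, 202.8]
tcp_rot: [[-0.231, 0.973, 0.0], [0.973, 0.231, 0.0], [0.0, 0.001, -1.0]]
contact_force: [-0.8, -0.2, -0.1]
gripper_width: 81.9
finger_force: 0.0
```

```bash
python3 - <<'E'
from h import *
x=st(); s=load('s12'); ww=load('w13')
print('tumbler base',w(s,485.6,391,0),'rim',w(s,494,362,90), 'wrist base?',w(ww,(400-333)*1.37,125*1.37,0))
c=snap('wrist','w14'); 
hsv=cv2.cvtColor(c['image'],cv2.COLOR_RGB2HSV); m=((hsv[...,0]>8)&(hsv[...,0]<24)&(hsv[...,1]>55)&(hsv[...,1]<160)&(hsv[...,2]>170)).astype(np.uint8)
m=cv2.morphologyEx(m,cv2.MORPH_OPEN,np.ones((5,5))); n,l,t,g=cv2.connectedComponentsWithStats(m)
for k in range(1,n):
    if t[k][4]>800: print(t[k],g[k].round(0))
print(p(c,[[649,-238,66],[663,-299,30]]))
R=np.array(x['tcp_rot']); print('tool shift to (663,-299,60):',R.T@(np.array([663,-299,60])-x['position'])/10)
E
```

```text
51.5 [ 657.5 -238.3  202.8] [[-0.231, 0.973, 0.0], [0.973, 0.231, 0.0], [0.0, 0.001, -1.0]] [-0.18  0.7   0.78  1.45 -0.51  1.2   0.9 ] 81.93698725212313 0.0 [-0.8 -0.2 -0.1]
tumbler base [ 639.5 -443.2    0. ] rim [ 636.8 -437.7   90. ] wrist base? [ 635.9 -442.     0. ]
[ 293    0   33  111 1069] [310.  54.]
[   31     3   141   373 14648] [104. 182.]
[ 387   43   48  153 1570] [409. 121.]
[ 440   97   44  101 1170] [461. 145.]
[ 431  108   70  160 1671] [465. 186.]
[  6 142  11 121 885] [ 11. 202.]
[279 164  62  30 916] [312. 177.]
[ 545  213   95  227 9766] [610. 338.]
[ 236  245  139  102 7189] [307. 291.]
[  71  295   34   76 1169] [ 92. 326.]
[[307.  214.7]
 [308.6 270.6]]
tool shift to (663,-299,60): [-6.03316743 -0.87325821 14.27855911]
```

```bash
python3 - <<'E'
from h import *
c=load('w14'); im=c['image']; hsv=cv2.cvtColor(im,cv2.COLOR_RGB2HSV)
def ch(h,s,v):
    if s<45: return '.' if v>60 else '#'
    if v>215 and s<150: return 'O'
    if 9<=h<=24 and s<150 and v>150: return 'o'
    return '-' if v>90 else '#'
for y in range(120,420,7): print(y,''.join(ch(*hsv[y,x]) for x in range(180,440,4)))
print(p(c,[[649,-238,10],[649,-313,10],[649+75,-238,10],[649,-238,24]]).tolist())
E
```

```text
120 oooooooo-ooooooooooo-o...................ooooooooooooooooooo-oooo
127 oo-o--ooooooooo-ooo.........................oooooooooooooooo-oooo
134 oooooooo--o-ooooo.............................ooooooooooooooooooo
141 ooo-ooooooooo-o.................................oooooooooooooo-oo
148 oooooooo-ooooo...................................oooooo-ooo--o-o-
155 ooooooooooooo.....................................oooooooo-oo-ooo
162 oooooooooooo.......................................oooooooo-ooooo
169 oooooooooooo...............oOOOOOOOOO...............ooooooo-o-o--
176 ooooooooooo..............oOOOOOOOOOOOOO.............ooooooooooo-o
183 ooooooooooo.............oOOOOOOOOOOOOOOO............oooooo-oo-ooo
190 ooooooooooo............-OOOOOOOOOOOOOOOOO...........-ooooo-ooo-oo
197 ooooooooooo............OOOOOOOOOOOOOOOOOOo...........oooo-ooo-oo-
204 ooo-ooooooo...........OOOOOOOOOOOOOOOOOOOO..........-ooooooooooo-
211 -oooooooooo...........OOOOOOOOOOOOOOOOOOOO..........oooo-ooo-oooo
218 ooo-ooooooo-.........oOOOOOOOOOOOOOOOOOOOO-.........ooo-oooooooo-
225 -ooooooo-oooo....-.----OOOOOOOOOOOOOOOOOOO-...
[... 1274 characters left out ...]
--###
358 .########-----..........---------------ooooo--o-o--o----------###
365 #########----...........---------------------------------------##
372 ########----.............--------------------------------------##
379 #######-----.............--------------------------------oo----o#
386 #######----..............----------------------#---------------o-
393 ######----...............----------------#---------------------oo
400 #####oo--................----------------------#----------o-----o
407 #..#oo--o................----------------#-----#------------oo-oo
414 ....-o-oo...............-----------------------------------oooooo
[[309.0, 196.7], [291.5, 271.7], [390.1, 215.3], [308.5, 200.7]]
```

```bash
python3 - <<'E'
from h import *
s=load('s12');a=load('w13');b=load('w14')
t=np.linspace(0,2*np.pi,120)
def pr(c,P):
    R=cv2.Rodrigues(np.array(c['rvec'],float).ravel())[0]; X=K(c)@(R@P.T+np.array(c['tvec'],float).reshape(3,1)); return X[0]/X[2],X[1]/X[2]
obs=[(s,[445.2,473.4,297.8,328.4],[2,2,2,2]),(a,[209.7,278,175.4,245.3],[1,.5,1,1]),(b,[280,346,249,304],[1,1,0.3,1])]
def f(q):
    n=np.array([q[3],q[4],1]); n/=np.linalg.norm(n); u=np.cross([0,1,0],n);u/=np.linalg.norm(u);v=np.cross(n,u)
    P=q[:3]+30*(np.outer(np.cos(t),u)+np.outer(np.sin(t),v)); r=[]
    for c,e,wt in obs:
        U,V=pr(c,P); r+=list((np.array([U.min(),U.max(),V.min(),V.max()])-e)*wt)
    return np.array(r)
r=least_squares(f,[663,-299,30,0,-.3]); q=r.x; print(q.round(2),'tilt',np.degrees(np.arctan(np.hypot(q[3],q[4]))),np.degrees(np.arctan2(q[4],q[3])),r.fun.round(1))
n=np.array([q[3],q[4],1]);n/=np.linalg.norm(n);print('body centre',q[:3]-7*n, 'lowest z',q[2]-14*n[2]-30*np.hypot(n[0],n[1]))
E
```

```text
[ 6.6370e+02 -2.9898e+02  4.2240e+01  6.0000e-02 -2.6000e-01] tilt 14.871167892995658 -76.07014218623374 [ 0.2  3.2  3.4 -1.2  2.3  1.3  3.   2.9 -5.9 -2.2 -0.1 -2. ]
body centre [ 663.26405687 -297.23337813   35.47632851] lowest z 21.011397093224122
```

Call:
servo_tool(commands="-3 -0.4 0 0 0 0;-3 -0.45 0 0 0 0;0 0 4 0 0 0;0 0 4 0 0 0;0 0 4 0 0 0")

```text
time: 52.05
position: [663.4, -299.2, 81.5]
tcp_rot: [[-0.238, 0.971, 0.001], [0.971, 0.238, 0.0], [-0.0, 0.001, -1.0]]
contact_force: [1.0, 0.6, 0.3]
gripper_width: 82.1
finger_force: 0.0
```

Call:
servo_tool(commands="0 0 3 0 0 0;0 0 2 0 0 0;0 0 1.5 0 0 0;0 0 0.8 0 0 0;0 0 0.2 0 0 0")

```text
time: 52.55
position: [663.8, -299.3, 7.4]
tcp_rot: [[-0.234, 0.972, 0.0], [0.972, 0.234, -0.0], [-0.0, 0.0, -1.0]]
contact_force: [-0.2, -0.0, -0.5]
gripper_width: 81.9
finger_force: 0.0
```

Call:
servo_tool(commands="0 0 0.2 0 0 0;0 0 0 0 0 0")

```text
time: 52.75
position: [664.1, -299.4, 6.2]
tcp_rot: [[-0.234, 0.972, 0.001], [0.972, 0.234, -0.0], [-0.001, 0.001, -1.0]]
contact_force: [-0.8, 0.3, 0.5]
gripper_width: 81.8
finger_force: 0.0
```

Close gently.

Call:
servo_tool(commands="0 0 0 0 0 0;0 0 0 0 0 0;0 0 0 0 0 0;0 0 0 0 0 0;0 0 0 0 0 0", grip=5, force=25)

```text
time: 53.25
position: [664.0, -299.3, 6.2]
tcp_rot: [[-0.234, 0.972, 0.001], [0.972, 0.234, -0.0], [-0.001, 0.001, -1.0]]
contact_force: [-1.6, 0.4, 5.4]
gripper_width: 59.2
finger_force: 26.0
```

Call:
servo_tool(commands="-0.7 0 -0.2 0 0 0;-0.7 0 -0.3 0 0 0;-0.8 0 -0.5 0 0 0;0 0 -2 0 0 0;0 0 -3 0 0 0")

```text
time: 53.75
position: [667.9, -320.9, 65.7]
tcp_rot: [[-0.233, 0.973, -0.002], [0.973, 0.233, 0.0], [0.001, -0.002, -1.0]]
contact_force: [0.4, 0.5, 1.2]
gripper_width: 59.2
finger_force: 27.1
```

Call:
servo_tool(commands="0 0 -4 0 0 0;0 0 -4 0 0 0;0 0 -2 0 0 0;0 0 0 0 0 0;0 0 0 0 0 0")

```text
time: 54.25
position: [668.8, -320.6, 166.4]
tcp_rot: [[-0.233, 0.972, 0.001], [0.972, 0.233, -0.0], [-0.0, 0.001, -1.0]]
contact_force: [0.5, 0.4, -1.3]
gripper_width: 58.8
finger_force: 27.1
```

```bash
cat >> h.py <<'E'
def asc(c,x0,x1,dx,y0,y1,dy):
    hsv=cv2.cvtColor(c['image'],cv2.COLOR_RGB2HSV)
    def ch(h,s,v):
        if s<45: return '.' if v>60 else '#'
        if v>215 and s<150: return 'O'
        if 9<=h<=24 and s<150 and v>150: return 'o'
        return '-' if v>90 else '#'
    for y in range(y0,y1,dy): print(y,''.join(ch(*hsv[y,x]) for x in range(x0,x1,dx)))
E
python3 - <<'E'
from h import *
x=st(); c=snap('wrist','w15'); print(p(c,[[649,-238,66],[649,-238,10]])); asc(c,180,460,4,100,420,8)
R=np.array(x['tcp_rot']); print(R.T@(np.array([470,-120,150])-x['position'])/10)
E
```

```text
54.25 [ 668.8 -320.6  166.4] [[-0.233, 0.972, 0.001], [0.972, 0.233, -0.0], [-0.0, 0.001, -1.0]] [-0.03  0.8   0.75  1.35 -0.55  1.2   1.  ] 58.82803082096664 27.087842524051666 [ 0.5  0.4 -1.3]
[[317.2  98.1]
 [317.7  98. ]]
100 oo------..............OOOOOOOOOOOOOOOOOOOOOOOOO............o----------
108 oo------..............OOOOOOOOOOOOOOOOOOOOOOOOO............oo-o-------
116 o--------..............OOOOOOOOOOOOOOOOOOOOOOO............--o-------o-
124 o--o-----...............OOOOOOOOOOOOOOOOOOOOO-............---o---o----
132 ----------...............oOOOOOOOOOOOOOOOOOo---..........-o----------o
140 o----------................-OOOOOOOOOOOOO------.........-o-----o------
148 o-------o---.................----ooo-----------.........o-----o-------
156 o----------o-..................---.----------.........----------------
164 --------------..................-..----.--...........-o---o----------o
172 --------------oo-.................-...-.-..........--o---oo-----------
180 -------------ooo---..............................-oooo--oo----------o-
188 -------------ooo--ooo-.......................
[... 1466 characters left out ...]
#####ooOOOOOOOOOOOOOOOOOOOOOOOOOOOOOOOOOOOOO-----.....#..--
356 #....#......#####ooOOOOOOOOOOOOOOOOOOOOOOOOOOOOOOOOOOOO-----....##....
364 ....##....######.oooOOOOOOOOOOOOOOOOOOOOOOOOOOOOOOOOOO------.-##......
372 #...#....######...ooooOOOOOOOOOOOOOOOOOOOOOOOOOOOOOOO-------###.......
380 #.........#####....oooooooooOOOOOOOOOOOOOOOOOOOOOOOO---o-#-#####......
388 ##.#..##..####.......ooooOOOoOOOOOOOOOOOOOOOOOOOOO---------####.......
396 .....#########.........ooooOOOoooOOOOOOOOOOOOOOo---------##########.#.
404 .####.#...#..............--oOooooooooooooooo-------------o#.#......###
412 .##..#.#................-----#---------------------------o...#........
[ 24.14550581 -14.65131146   1.61289719]
```

Call:
servo_tool(commands="3.4 -2.1 0 0 0 0;3.4 -2.1 0 0 0 0;3.4 -2.1 0 0 0 0;3.4 -2.1 0 0 0 0;3.4 -2.1 0 0 0 0")

```text
time: 54.8
position: [525.1, -178.5, 164.4]
tcp_rot: [[-0.234, 0.972, -0.002], [0.972, 0.234, 0.0], [0.001, -0.002, -1.0]]
contact_force: [0.5, 0.6, -0.0]
gripper_width: 59.3
finger_force: 27.1
```

Call:
servo_tool(commands="3.4 -2.1 0 0 0 0;3.4 -2.1 0 0 0 0;0 0 4 0 0 0;0 0 4 0 0 0;0 0 2 0 0 0")

```text
time: 55.3
position: [468.6, -122.4, 62.6]
tcp_rot: [[-0.235, 0.972, -0.003], [0.972, 0.235, 0.0], [0.001, -0.003, -1.0]]
contact_force: [0.3, 0.4, -0.4]
gripper_width: 58.9
finger_force: 27.2
```

```bash
python3 - <<'E'
from h import *
x=st(); c=load('w15'); t=np.linspace(0,2*np.pi,120)
tc=np.array([668.8,-320.6,166.4]); ax=np.array([.972,.233,0]); fx=np.array([-.233,.972,0])
R=cv2.Rodrigues(np.array(c['rvec'],float).ravel())[0]
def f(q): # q: tilt, offset along tool x, height above TCP
    n=np.cos(q[0])*np.array([0,0,1])+np.sin(q[0])*fx; v=np.cross(n,ax); ce=tc+q[1]*fx+q[2]*np.array([0,0,1])
    D=30*(np.outer(np.cos(t),ax)+np.outer(np.sin(t),v)); P=np.vstack([ce+7*n+D,ce-7*n+D])
    X=K(c)@(R@P.T+np.array(c['tvec'],float).reshape(3,1)); u=X[0]/X[2]; w_=X[1]/X[2]
    return np.array([u.max()-u.min(),w_.min(),w_.max()])-[396-247,266,404]
for t0 in(-.5,0,.5):
    r=least_squares(f,[t0,0,15]); print(np.degrees(r.x[0]),r.x[1:],r.fun)
E
```

```text
55.3 [ 468.6 -122.4   62.6] [[-0.235, 0.972, -0.003], [0.972, 0.235, 0.0], [0.001, -0.003, -1.0]] [-0.41  0.53  0.75  2.1  -0.55  0.71  0.93] 58.94835848366621 27.2414231300354 [ 0.3  0.4 -0.4]
-3.5525618488970685 [-9.85407144  2.92930715] [-4.26325641e-13 -5.11590770e-13  1.13686838e-13]
-3.5525618488944053 [-9.85407144  2.92930715] [-2.01794137e-12 -2.04636308e-12  1.70530257e-13]
-3.552561848897964 [-9.85407144  2.92930715] [-1.70530257e-13  2.27373675e-13  0.00000000e+00]
```

Call:
servo_tool(commands="0 0 2 0 0 0;0 0 1.5 0 0 0;0 0 0.5 0 0 0;0 0 0 0 0 0")

```text
time: 55.7
position: [469.9, -123.7, 25.0]
tcp_rot: [[-0.233, 0.972, -0.001], [0.972, 0.233, -0.0], [0.0, -0.001, -1.0]]
contact_force: [0.3, -0.3, 0.4]
gripper_width: 59.0
finger_force: 27.2
```

Call:
servo_tool(commands="0 0 0.5 0 0 0;0 0 0.3 0 0 0;0 0 0 0 0 0")

```text
time: 56.0
position: [470.3, -123.4, 17.4]
tcp_rot: [[-0.234, 0.972, 0.0], [0.972, 0.234, 0.0], [-0.0, 0.0, -1.0]]
contact_force: [-0.5, 0.4, -0.6]
gripper_width: 58.7
finger_force: 27.2
```

Call:
servo_tool(commands="0 0 0.4 0 0 0;0 0 0 0 0 0")

```text
time: 56.2
position: [470.2, -123.4, 13.1]
tcp_rot: [[-0.234, 0.972, -0.0], [0.972, 0.234, -0.0], [-0.0, -0.0, -1.0]]
contact_force: [-0.1, -0.9, 0.6]
gripper_width: 58.7
finger_force: 27.2
```

Call:
servo_tool(commands="0 0 0.4 0 0 0;0 0 0 0 0 0")

```text
time: 56.4
position: [470.1, -123.4, 8.9]
tcp_rot: [[-0.233, 0.972, -0.0], [0.972, 0.233, -0.0], [0.0, -0.0, -1.0]]
contact_force: [0.4, -0.4, -0.6]
gripper_width: 58.8
finger_force: 27.2
```

Call:
servo_tool(commands="0 0 0.4 0 0 0;0 0 0 0 0 0")

```text
time: 56.6
position: [470.1, -123.5, 4.9]
tcp_rot: [[-0.233, 0.972, -0.0], [0.972, 0.233, -0.0], [0.0, -0.0, -1.0]]
contact_force: [0.3, 0.5, 0.1]
gripper_width: 59.0
finger_force: 27.2
```

Call:
servo_tool(commands="0 0 0.3 0 0 0;0 0 0 0 0 0")

```text
time: 56.8
position: [470.1, -123.5, 2.0]
tcp_rot: [[-0.233, 0.972, -0.0], [0.972, 0.233, -0.0], [0.0, -0.0, -1.0]]
contact_force: [-0.1, 0.1, -0.3]
gripper_width: 58.7
finger_force: 27.2
```

Call:
servo_tool(commands="0 0 0.25 0 0 0;0 0 0 0 0 0")

```text
time: 57.0
position: [470.2, -123.5, -0.4]
tcp_rot: [[-0.233, 0.972, -0.0], [0.972, 0.233, -0.0], [-0.0, -0.0, -1.0]]
contact_force: [0.9, -0.4, -0.1]
gripper_width: 58.6
finger_force: 27.2
```

Call:
servo_tool(commands="0 0 0 0 0 0;0 0 0 0 0 0;0 0 0 0 0 0;0 0 0 0 0 0", grip=7.4)

```text
time: 57.4
position: [470.3, -123.5, -0.1]
tcp_rot: [[-0.233, 0.972, 0.0], [0.972, 0.233, -0.0], [-0.0, 0.0, -1.0]]
contact_force: [-0.5, -0.1, -1.0]
gripper_width: 74.0
finger_force: 0.0
```

Call:
servo_tool(commands="0 0 -3 0 0 0;0 0 -4 0 0 0;0 0 -4 0 0 0;0 0 0 0 0 0;0 0 0 0 0 0")

```text
time: 57.9
position: [470.7, -123.1, 110.3]
tcp_rot: [[-0.234, 0.972, 0.002], [0.972, 0.234, 0.0], [0.0, 0.002, -1.0]]
contact_force: [0.1, -0.4, -0.7]
gripper_width: 73.9
finger_force: 0.0
```

```bash
python3 - <<'E'
from h import *
st(); c=snap('wrist','w16'); print(p(c,[[470,-123.5,14]])); oats(c); asc(c,220,420,4,150,330,8)
s=snap('side','s16'); snap('scene','c16')
print('side stack'); print(p(s,[[649,-238,66],[649,-238,10]]).tolist()); asc(s,385,490,2,265,345,3)
E
```

```text
57.9 [ 470.7 -123.1  110.3] [[-0.234, 0.972, 0.002], [0.972, 0.234, 0.0], [0.0, 0.002, -1.0]] [-0.49  0.46  0.83  2.08 -0.47  0.8   0.87] 73.90171018030851 0.0 [ 0.1 -0.4 -0.7]
[[316.3 236. ]]
(np.int32(250), np.int32(366), np.int32(195), np.int32(326)) 7934 fit z14 (array([ 468.1, -140.9]), array([ 13. , -13.1,  21.7, -26.4]))
(np.int32(209), np.int32(339), np.int32(345), np.int32(441)) 6093 fit z14 (array([ 467.3, -253.2]), array([ 25.4, -25.5,  13.9, -18.1]))
150 oo-ooo----oo-oo-oo----ooo-o-o-o-ooooo----o-ooooo--
158 oooooooo-o-ooo-oooo-----oo--ooooooooooooo-oo-oo-o-
166 o-o-oo-oo---oo-oooo--oo--o-o-o-ooo----o---o-oooo--
174 ooo-oooo-ooo-o-oo-o----oo--ooo-o----ooooo-o-o--o-o
182 ---oooo--o--ooooo-oo-o--ooo--o-ooo--ooo--oooo---oo
190 o--oo-ooo--o------oo-o--oo-oo--oooooooo-o-ooo-o-oo
198 -o-oooo-ooo-oo-----o-OOOOOOOOooooo-o-o-o---o--ooo-
206 --ooo--ooo------o-OOOOOOOOOOOOOOOoo--oo--o---o-o-o
214 ooooo---o---o-o-OOOOOOOOOOOOOOOOOOo-o--oo-----oooo
222 o-ooo-ooo----o-OOOOOOOOOOOOOOOOOOOOo----oo-ooo----
230 -o-ooo-o------OOOOOOOOOOOOOOOOOOOOOO-o-----ooo-ooo
238 -o--oo---o--ooOOOOOOOOOO
[... 1541 characters left out ...]
----
310 ---#####.............ooooooooooo-...........---------
313 ---######..............-o-ooo--.............#--------
316 ---######...................................#--------
319 ##########.................................-#--------
322 ###########...............................#----------
325 #############............................##----------
328 ###############.........................##-----------
331 #---ooo-##########....................###------------
334 oooooooo##############............#####--------------
337 ooooooo-############################-----------------
340 ooooooo-##########################-------------------
343 ooooooo-#############################----------------
```

```bash
python3 - <<'E'
from h import *
x=st(); c=load('w16'); q,r=circ(c,np.array([276,366,195.,284]),30,14,[470,-123]); print(q,r)
R=np.array(x['tcp_rot']); print(R.T@(np.array([q[0],q[1],-1])-x['position'])/10, R.T@np.array([648.8-q[0],-238.7-q[1],0])/10)
E
```

```text
58.05 [ 469.7 -123.3  109. ] [[-0.233, 0.972, -0.001], [0.972, 0.233, -0.0], [0.0, -0.001, -1.0]] [-0.48  0.46  0.83  2.08 -0.47  0.8   0.87] 73.99529899195286 0.0 [-0.  -0.   0.1]
[ 473.8 -126.2] [-0.7  0.7  1.6 -1.8]
[-0.37579297  0.34248335 10.99843247] [-15.02461625  14.39002478  -0.02436038]
```

Call:
servo_tool(commands="-0.35 0.3 4 0 0 0;0 0 4 0 0 0;0 0 2.2 0 0 0;0 0 0.7 0 0 0;0 0 0.1 0 0 0")

```text
time: 58.55
position: [473.3, -126.6, -1.0]
tcp_rot: [[-0.233, 0.973, -0.002], [0.973, 0.233, -0.0], [0.0, -0.002, -1.0]]
contact_force: [0.6, -0.0, 0.8]
gripper_width: 74.2
finger_force: 0.0
```

Call:
servo_tool(commands="0 0 0 0 0 0;0 0 0.1 0 0 0;0 0 0 0 0 0")

```text
time: 58.85
position: [474.5, -126.0, -0.5]
tcp_rot: [[-0.234, 0.972, 0.001], [0.972, 0.234, -0.0], [-0.0, 0.001, -1.0]]
contact_force: [-0.5, -0.0, 0.2]
gripper_width: 74.0
finger_force: 0.0
```

Call:
servo_tool(commands="0 0 0.25 0 0 0;0 0 0 0 0 0;0 0 0 0 0 0;0 0 0 0 0 0;0 0 0 0 0 0", grip=5, force=30)

```text
time: 59.35
position: [474.4, -126.0, -3.4]
tcp_rot: [[-0.234, 0.972, 0.001], [0.972, 0.234, 0.0], [-0.0, 0.001, -1.0]]
contact_force: [1.7, 2.3, 5.8]
gripper_width: 58.9
finger_force: 31.6
```

Call:
servo_tool(commands="0 0 -3 0 0 0;0 0 -4 0 0 0;0 0 -4 0 0 0;0 0 -4 0 0 0;0 0 0 0 0 0")

```text
time: 59.85
position: [475.7, -126.8, 150.1]
tcp_rot: [[-0.233, 0.972, 0.006], [0.972, 0.233, 0.0], [-0.001, 0.005, -1.0]]
contact_force: [0.8, 0.5, -1.3]
gripper_width: 58.5
finger_force: 33.0
```

Call:
servo_tool(commands="-3 2.9 0 0 0 0;-3 2.9 0 0 0 0;-3 2.9 0 0 0 0;-3 2.9 0 0 0 0;-3 2.8 0 0 0 0")

```text
time: 60.35
position: [650.0, -239.1, 145.2]
tcp_rot: [[-0.234, 0.972, -0.001], [0.972, 0.234, 0.001], [0.001, -0.001, -1.0]]
contact_force: [-0.3, 0.3, 0.9]
gripper_width: 58.8
finger_force: 33.0
```

Call:
servo_tool(commands="0 0 2 0 0 0;0 0 2 0 0 0;0 0 2 0 0 0;0 0 1.2 0 0 0;0 0 0 0 0 0")

```text
time: 60.85
position: [648.1, -237.9, 72.4]
tcp_rot: [[-0.233, 0.972, -0.003], [0.972, 0.233, 0.001], [0.001, -0.002, -1.0]]
contact_force: [-0.5, 1.0, -0.1]
gripper_width: 58.7
finger_force: 32.9
```

Call:
servo_tool(commands="0 0 0 0 0 0;0 0 0 0 0 0")

```text
time: 61.05
position: [649.5, -238.6, 75.4]
tcp_rot: [[-0.234, 0.972, 0.001], [0.972, 0.234, -0.0], [-0.001, 0.001, -1.0]]
contact_force: [0.5, 0.6, -0.6]
gripper_width: 58.5
finger_force: 32.9
```

Call:
servo_tool(commands="0 0 0.6 0 0 0;0 0 0.4 0 0 0;0 0 0.15 0 0 0;0 0 0 0 0 0;0 0 0 0 0 0")

```text
time: 61.55
position: [649.1, -238.4, 62.8]
tcp_rot: [[-0.233, 0.972, 0.0], [0.972, 0.233, -0.0], [-0.0, 0.0, -1.0]]
contact_force: [0.1, -0.6, 0.0]
gripper_width: 58.8
finger_force: 33.0
```

Call:
servo_tool(commands="0 0 0.1 0 0 0;0 0 0 0 0 0")

```text
time: 61.75
position: [649.2, -238.6, 62.6]
tcp_rot: [[-0.233, 0.972, 0.001], [0.972, 0.233, -0.0], [-0.0, 0.001, -1.0]]
contact_force: [-4.6, 2.0, 10.5]
gripper_width: 58.8
finger_force: 34.0
```

Call:
servo_tool(commands="0 0 0 0 0 0;0 0 0 0 0 0;0 0 0 0 0 0;0 0 0 0 0 0", grip=7.2)

```text
time: 62.15
position: [649.0, -238.4, 61.7]
tcp_rot: [[-0.233, 0.972, -0.0], [0.972, 0.233, -0.0], [-0.0, -0.0, -1.0]]
contact_force: [-0.2, 0.1, 0.3]
gripper_width: 71.8
finger_force: 0.0
```

Call:
servo_tool(commands="0 0 -2 0 0 0;0 0 -4 0 0 0;0 0 -4 0 0 0;0 0 -4 0 0 0;0 0 0 0 0 0")

```text
time: 62.65
position: [650.7, -240.0, 209.1]
tcp_rot: [[-0.233, 0.972, 0.008], [0.972, 0.233, -0.003], [-0.005, 0.007, -1.0]]
contact_force: [0.1, -1.4, 0.7]
gripper_width: 71.9
finger_force: 0.0
```

```bash
python3 - <<'E'
from h import *
x=st(); c=snap('wrist','w17'); print(p(c,[[649,-238.5,80],[649,-238.5,66],[648.5,-239,10]])); asc(c,200,440,4,90,300,8)
s=snap('side','s17'); print(p(s,[[649,-238.5,80],[649,-238.5,10]]).tolist()); asc(s,395,480,2,265,325,3)
R=np.array(x['tcp_rot']); print(R.T@(np.array([430,-60,200])-x['position'])/10)
E
```

```text
62.65 [ 650.7 -240.   209.1] [[-0.233, 0.972, 0.008], [0.972, 0.233, -0.003], [-0.005, 0.007, -1.0]] [-0.2   0.68  0.81  1.47 -0.52  1.2   0.92] 71.86402909075727 0.0 [ 0.1 -1.4  0.7]
[[314.9 217.5]
 [315.  212. ]
 [314.7 194.9]]
90 ooo-ooo-ooooooooooooooooooooo-ooooooooooooooooooo-ooo-ooo--o
98 -oooooooooooooooooooo-oooooooooooooooooooooooooo-oooo-oooooo
106 -o-oooo--ooooo-ooooooooooooooooooooooooo--ooooo-ooooo-oooo-o
114 ---ooo-oo-ooooooooo-o-.............oooooo-ooooo-oooooooo---o
122 -oooo-oo-oooo-ooo......................ooooooooooooooo-ooooo
130 ooooo-ooooooo-............................oooooooooooooooooo
138 oooo--oooooo................................ooooooo-ooooo--o
146 ooooo-o-ooo..................................ooooooooooooooo
154 oooooooooo.....................................oooo-oooooooo
162 ooooooooo.................oOOOOo...............-ooooooo-oooo
170 oooooooo...............OOOOOOOOOOOo.............oooooooooooo
178 oooooooo.............oOOOOOOOOOOOOOO.............ooooooooo-o
186 oooooooo.............OOOOOOOOOOOOOOOOo...........ooooooooo-o
194 oooooooo............OOO
[... 1216 characters left out ...]
.......OOOOOOOOOOOOOOOOOo---------o
286 ------.........OOoOOOOOOOOOOOOOOo----------
289 ----..........oOOOooOOOOOOOOOOOo..---------
292 ----..........oOoOOooooOOOOOOoo....--------
295 ---...........oooooooooooooooo......-------
298 ---..........oOoooOoooooooooo-.......------
301 --...........oOOooooooooooooo.........-----
304 --...........-oOoooooooooooo-..........----
307 ---...........oooOoooooooooo...........----
310 ---.............ooooooooooo-...........----
313 ----..............-ooooo--.............----
316 ----..................................##---
319 ------................................-----
322 -------..............................#-----
[ 22.65209708 -17.27433051   0.68285734]
```

Call:
servo_tool(commands="3 -2.3 0 0 0 0;3 -2.3 0 0 0 0;3 -2.3 0 0 0 0;3 -2.3 0 0 0 0;0 0 0 0 0 0")

```text
time: 63.25
position: [528.5, -140.1, 201.0]
tcp_rot: [[-0.235, 0.972, -0.003], [0.972, 0.235, 0.003], [0.004, -0.002, -1.0]]
contact_force: [0.2, -0.3, 0.3]
gripper_width: 72.2
finger_force: 0.0
```

```bash
python3 - <<'E'
from h import *
st(); s=snap('side','s18'); c=snap('scene','c18')
def d(a,b,x0,x1,y0,y1,n):
    D=np.abs(a['image'].astype(int)-b['image'].astype(int)).max(2)[y0:y1,x0:x1]; m=D>60; ys,xs=np.nonzero(m); print(n,m.sum(), (xs.min()+x0,xs.max()+x0,ys.min()+y0,ys.max()+y0) if m.any() else '')
s3=load('s3')
d(load('s17'),s,410,470,260,330,'stack'); d(load('s7'),s,320,440,310,455,'caddy'); d(s3,s,310,400,160,245,'pan s3'); d(load('s12'),s,310,400,160,245,'pan s12')
d(load('c12'),c,320,420,290,400,'pan scene'); d(load('scene0'),c,220,260,260,300,'jug')
print('scene pan asc'); 
H=lambda l,r,t,b:np.array([l,r,t,b])
print(p(c,[[610,86,60]]),p(s,[[610,86,60],[610,172,60],[610,1,60]]).tolist())
E
```

```text
63.25 [ 528.5 -140.1  201. ] [[-0.235, 0.972, -0.003], [0.972, 0.235, 0.003], [0.004, -0.002, -1.0]] [-0.5   0.44  0.9   1.86 -0.4   1.04  0.8 ] 72.22362908227052 0.0 [ 0.2 -0.3  0.3]
stack 308 (np.int64(424), np.int64(456), np.int64(277), np.int64(294))
caddy 1435 (np.int64(320), np.int64(439), np.int64(310), np.int64(454))
pan s3 1820 (np.int64(310), np.int64(399), np.int64(160), np.int64(244))
pan s12 2273 (np.int64(310), np.int64(399), np.int64(160), np.int64(224))
pan scene 0 
jug 0 
scene pan asc
[[304.9 275.5]] [[356.2, 191.7], [342.1, 170.2], [371.3, 214.9]]
```

```bash
python3 - <<'E'
from h import *
s=load('s18'); c=load('c18'); a=load('c12')
D=np.abs(a['image'].astype(int)-c['image'].astype(int)).max(2)
for n,(x0,x1,y0,y1) in dict(pan=(255,360,245,330),caddy=(215,295,160,225),stack=(195,255,210,260)).items(): print(n,(D[y0:y1,x0:x1]>60).sum())
asc(s,395,480,2,262,325,3)
print('pan'); asc(c,250,370,2,240,330,3)
E
```

```text
pan 0
caddy 365
stack 139
262 -----------------------------------o---o---
265 ------------------------o----------oo---o--
268 -------------------------o-----------o---o-
271 --o----------------oOOOOOOOoo---------o---o
274 ---oo------------oOOOOOOOOOOOOo-----------o
277 ----o---------..oOOOOoOOOOOOOOOo-----------
280 -----o----.....oOoooooooooOOOOOOo----------
283 -------........o--ooooooooooOOOOo----------
286 ------.........-o-ooooooOooooooOo----------
289 ----..........--oo--oooOOOOoooo-..---------
292 ----..........-ooooooo-oooOoooo....--------
295 ---...........oooo-ooooooooooo......-------
298 ---..........oOoooOoooooooooo-.......------
301 --...........oOOooooooooooooo.........-----
304 --...........-oOoooooooooooo-..........----
307 ---...........oooOooooooooo-...........----
310 ---.............ooooooooooo-...........----
313 ----..............-ooooo--.............----
316 ----..................................##---
319 -----.................................##---
322 -------..............................#-#---
pan
240 ----------------------------------------------------------
[... 1187 characters left out ...]
#.#.........oooooo.....................###########
300 ###########.##...................................###########
303 ###########..##.............................##..############
306 ############.###..........................###..#############
309 #############..###.....................####...##############
312 -#############...####...............######..################
315 --##############....###################....#################
318 ----###############......########.......####################
321 -----##################............#########################
324 ------####################...########################.......
327 --------##################..######################....######
```

Call:
servo_tool(commands="2 -2.4 0 0 0 0;2 -2.4 0 0 0 0;2.2 -2.4 0 0 0 0;0 0 0 0 0 0;0 0 0 0 0 0")

```text
time: 63.85
position: [447.7, -99.8, 202.1]
tcp_rot: [[-0.234, 0.972, 0.001], [0.972, 0.234, 0.0], [-0.0, 0.001, -1.0]]
contact_force: [-0.1, 0.1, 0.4]
gripper_width: 72.1
finger_force: 0.0
```

```bash
python3 - <<'E'
from h import *
st(); s=snap('side','s19'); c=snap('scene','c19')
for n,a,b,(x0,x1,y0,y1) in [('caddy side',load('s12'),s,(320,440,310,455)),('caddy scene',load('c12'),c,(215,295,160,225))]:
    D=np.abs(a['image'].astype(int)-b['image'].astype(int)).max(2)[y0:y1,x0:x1]>60; ys,xs=np.nonzero(D); print(n,D.sum(),(xs.min()+x0,xs.max()+x0,ys.min()+y0,ys.max()+y0) if D.any() else '')
asc(s,318,440,2,312,455,4)
E
```

```text
63.85 [447.7 -99.8 202.1] [[-0.234, 0.972, 0.001], [0.972, 0.234, 0.0], [-0.0, 0.001, -1.0]] [-0.72  0.24  1.    2.07 -0.24  0.96  0.64] 72.0544190964466 0.0 [-0.1  0.1  0.4]
caddy side 578 (np.int64(340), np.int64(412), np.int64(316), np.int64(424))
caddy scene 82 (np.int64(215), np.int64(288), np.int64(160), np.int64(222))
312 ---------oo------------oOo----------##----.............-ooo-o
316 ----------oo-----------ooo------------#####..................
320 -----------oo-----ooOOOoo-o--------------###.................
324 -----oOOo--ooOOOOOOooOOOo--oo-------------####...............
328 -----ooOOOOOOOOOOOOOooooo--ooo------------#######............
332 -oOOOOooOOOOOOOOOOOOOoooo---oo-----oooooo-##########.........
336 -oOOOOoooOOOOOOOOOOOOOoooo--ooooooooooooo-#############-#####
340 --oOOOOoooOOOOOOOOOOOooooooooooooooooooo-##############------
344 ---oOOOOoooOOOOOOOOooooooooooooooooooooo-####################
348 ----OOOOOoooOOOOOOO-oooooooooooooooooooo-####################
352 -----OOOOOoooOOOOOO-ooooooooooooooooooo-#####################
356 ------OOOOOoooOOOOooooooooooooooooooooo-###
[... 902 characters left out ...]
-----ooooooooooooooooooooo--oooo########
416 ###################-oooo---ooooooooooooooooooooo---ooo#######
420 ####################-oooo---oooooooooooooooooooo---ooo-######
424 #####################-oooo---ooooooooooooooo--o----oooo-#####
428 ######################-oooo---oooooooo---ooooooooooooooo-####
432 ######################-ooooo---ooooooooooooooooooooooooo--###
436 #######################-oooooo-oooooooooooooooooooooo--######
440 -#######################-ooooo-oooooooooooooooo---###########
444 #########################-oooooooooo-ooooo----###############
448 ##########################-oo-ooooooo--###################---
452 ###########################-ooo---########---##-#######------
```

The caddy stands upright and in place on its mat. The remaining image differences there look like shadows from the arm. I'm handing the job in.

```bash
python3 -c "
from rig import job; print(job.sign_off())"
```

```text
the job is handed in; nothing more can be done
None
```

I handed the job in after about 64 s of the 210 s allowed; sign-off returned no verdict. By the last camera checks, the casserole is within about 10 mm of the cooking ring's centre with both potatoes in it, the caddy is upright on its mat with its one onion last seen in its bay, and all five oatcakes are stacked on the slate (one came off partway and was restacked).

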